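# Pack lacquered ball knobs in two layers

### The job

Finish packing the freshly lacquered red ball knobs into the plywood box: first put one spare knob from the tray into each empty pocket of the bottom layer, then lower the separator sheet by its fin until it lies flat and fully home on both ledges, and set every remaining spare knob in a hole of the sheet. Lower each knob gently into place and never drop it or press it in, and leave the other things on the bench where they are.

Things in the scene. Friction and masses are not known exactly. Their poses are not given: they have to be found in the camera images.
- box: Fixed open plywood box, 152 (x) by 306 (y) by 80 mm high, walls 6 mm. Origin: centre of its underside; z up. Bottom board, top face at z 16 mm, with four round pockets (39 mm across, 12 deep) in a row along y. Across each short end a darker ledge block, 12 mm wide, top at z 62 mm: the sheet is fully home when its origin is there. Clear inside 140 by 294 mm, 270 between ledges.
- pocket1 (a point): Where the ball's centre lies when a knob is seated in bottom pocket 1 of the box: box y = -104 mm, z = 30 mm (14 mm above the bottom board's top face).
- pocket2 (a point): Where the ball's centre lies when a knob is seated in bottom pocket 2 of the box: box y = -42 mm, z = 30 mm (14 mm above the bottom board's top face).
- pocket3 (a point): Where the ball's centre lies when a knob is seated in bottom pocket 3 of the box: box y = 42 mm, z = 30 mm (14 mm above the bottom board's top face).
- pocket4 (a point): Where the ball's centre lies when a knob is seated in bottom pocket 4 of the box: box y = 104 mm, z = 30 mm (14 mm above the bottom board's top face).
- sheet: Loose separator sheet of pale wood, 134 (x) by 286 (y) by 6 mm, 140 g, at first flat on the bench. Origin: centre of its underside. Four 39 mm through holes in a row along y (upper pockets); at its centre an upright dark grip fin, 12 mm thick in x, 26 mm long in y, reaching 48 mm above the underside. May go in either way round (half a turn).
- hole1 (a point): Where the ball's centre lies when a knob is seated in sheet hole 1: sheet y = -104 mm, z = 20 mm (14 mm above the sheet's top face). Moves with the sheet.
- hole2 (a point): Where the ball's centre lies when a knob is seated in sheet hole 2: sheet y = -42 mm, z = 20 mm (14 mm above the sheet's top face). Moves with the sheet.
- hole3 (a point): Where the ball's centre lies when a knob is seated in sheet hole 3: sheet y = 42 mm, z = 20 mm (14 mm above the sheet's top face). Moves with the sheet.
- hole4 (a point): Where the ball's centre lies when a knob is seated in sheet hole 4: sheet y = 104 mm, z = 20 mm (14 mm above the sheet's top face). Moves with the sheet.
- packed1: Red lacquered wooden ball knob: ball of 48 mm with a short pale foot 30 mm across, 49 mm high in all, 45 g. Origin: the ball's centre, 25 mm above the foot's underside (z is the foot-to-top axis). If present, already sits in bottom pocket 1 of the box; 1 or 2 of the 4 are present.
- packed2: Red lacquered wooden ball knob: ball of 48 mm with a short pale foot 30 mm across, 49 mm high in all, 45 g. Origin: the ball's centre, 25 mm above the foot's underside (z is the foot-to-top axis). If present, already sits in bottom pocket 2 of the box; 1 or 2 of the 4 are present.
- packed3: Red lacquered wooden ball knob: ball of 48 mm with a short pale foot 30 mm across, 49 mm high in all, 45 g. Origin: the ball's centre, 25 mm above the foot's underside (z is the foot-to-top axis). If present, already sits in bottom pocket 3 of the box; 1 or 2 of the 4 are present.
- packed4: Red lacquered wooden ball knob: ball of 48 mm with a short pale foot 30 mm across, 49 mm high in all, 45 g. Origin: the ball's centre, 25 mm above the foot's underside (z is the foot-to-top axis). If present, already sits in bottom pocket 4 of the box; 1 or 2 of the 4 are present.
- spare1: Red lacquered wooden ball knob: ball of 48 mm with a short pale foot 30 mm across, 49 mm high in all, 45 g. Origin: the ball's centre, 25 mm above the foot's underside (z is the foot-to-top axis). If present, a spare, at first standing in a fixed shallow grey tray (floor 3 mm, rim 14 mm above the bench); 5 or 6 of the 6 are present.
- spare2: Red lacquered wooden ball knob: ball of 48 mm with a short pale foot 30 mm across, 49 mm high in all, 45 g. Origin: the ball's centre, 25 mm above the foot's underside (z is the foot-to-top axis). If present, a spare, at first standing in a fixed shallow grey tray (floor 3 mm, rim 14 mm above the bench); 5 or 6 of the 6 are present.
- spare3: Red lacquered wooden ball knob: ball of 48 mm with a short pale foot 30 mm across, 49 mm high in all, 45 g. Origin: the ball's centre, 25 mm above the foot's underside (z is the foot-to-top axis). If present, a spare, at first standing in a fixed shallow grey tray (floor 3 mm, rim 14 mm above the bench); 5 or 6 of the 6 are present.
- spare4: Red lacquered wooden ball knob: ball of 48 mm with a short pale foot 30 mm across, 49 mm high in all, 45 g. Origin: the ball's centre, 25 mm above the foot's underside (z is the foot-to-top axis). If present, a spare, at first standing in a fixed shallow grey tray (floor 3 mm, rim 14 mm above the bench); 5 or 6 of the 6 are present.
- spare5: Red lacquered wooden ball knob: ball of 48 mm with a short pale foot 30 mm across, 49 mm high in all, 45 g. Origin: the ball's centre, 25 mm above the foot's underside (z is the foot-to-top axis). If present, a spare, at first standing in a fixed shallow grey tray (floor 3 mm, rim 14 mm above the bench); 5 or 6 of the 6 are present.
- spare6: Red lacquered wooden ball knob: ball of 48 mm with a short pale foot 30 mm across, 49 mm high in all, 45 g. Origin: the ball's centre, 25 mm above the foot's underside (z is the foot-to-top axis). If present, a spare, at first standing in a fixed shallow grey tray (floor 3 mm, rim 14 mm above the bench); 5 or 6 of the 6 are present.
- glue: White glue bottle, 66 mm across, 170 mm high; bystander. Origin under its centre.
- mug: Blue mug, 84 mm across, 100 mm high; bystander. Origin under its centre.
- marker: Marker pen lying along its x, 140 mm long, 14 mm thick; bystander. Origin under its centre.
- swabs: Black jar of swabs, 60 mm across, 120 mm high; bystander. Origin under its centre.
Mind the look-alikes: they are no part of the job. What is shaped like the packed1 but turquoise or yellow is not meant.

How it is judged (in metres and radians):
On the way, in this order (a step that is already met when the one before it is completed fails the run):
1. all four bottom pockets of the box hold a knob, let go (distance between any of packed1, spare1, spare2, spare3, spare4, spare5, spare6 and pocket1 below 0.006 m and distance between any of packed2, spare1, spare2, spare3, spare4, spare5, spare6 and pocket2 below 0.006 m and distance between any of packed3, spare1, spare2, spare3, spare4, spare5, spare6 and pocket3 below 0.006 m and distance between any of packed4, spare1, spare2, spare3, spare4, spare5, spare6 and pocket4 below 0.006 m and contact force between the fingers and spare1 below 0.5 N and contact force between the fingers and spare2 below 0.5 N and contact force between the fingers and spare3 below 0.5 N and contact force between the fingers and spare4 below 0.5 N and contact force between the fingers and spare5 below 0.5 N and contact force between the fingers and spare6 below 0.5 N), for 0.3 s.
2. the separator sheet lies home on both ledges over the full bottom layer, let go (distance between any of packed1, spare1, spare2, spare3, spare4, spare5, spare6 and pocket1 below 0.006 m and distance between any of packed2, spare1, spare2, spare3, spare4, spare5, spare6 and pocket2 below 0.006 m and distance between any of packed3, spare1, spare2, spare3, spare4, spare5, spare6 and pocket3 below 0.006 m and distance between any of packed4, spare1, spare2, spare3, spare4, spare5, spare6 and pocket4 below 0.006 m and horizontal distance between sheet and box below 0.007 m and z of sheet in the frame of box between 0.058 and 0.066 m and angle between sheet's own z axis and vertical below 0.05 rad and angle between the y axis of sheet and the y axis of box, either way round below 0.06 rad and contact force between the fingers and sheet below 0.5 N), for 0.3 s.
At the end, for the whole second after the job is handed in: Every bottom pocket holds a seated knob; the sheet lies on both ledges (within 7 mm sideways, 4 mm in height, 0.05 rad of level, 0.06 rad of the box's line); every spare is seated in a bottom pocket or sheet hole, its ball's centre within 6 mm of its place; all let go and at rest (all of step 2 and linear speed of each of sheet, spare1, spare2, spare3, spare4, spare5, spare6 below 0.02 m/s and (distance between spare1 and pocket1 below 0.006 m or distance between spare1 and pocket2 below 0.006 m or distance between spare1 and pocket3 below 0.006 m or distance between spare1 and pocket4 below 0.006 m or distance between spare1 and hole1 below 0.006 m or distance between spare1 and hole2 below 0.006 m or distance between spare1 and hole3 below 0.006 m or distance between spare1 and hole4 below 0.006 m) and contact force between the fingers and spare1 below 0.5 N and (distance between spare2 and pocket1 below 0.006 m or distance between spare2 and pocket2 below 0.006 m or distance between spare2 and pocket3 below 0.006 m or distance between spare2 and pocket4 below 0.006 m or distance between spare2 and hole1 below 0.006 m or distance between spare2 and hole2 below 0.006 m or distance between spare2 and hole3 below 0.006 m or distance between spare2 and hole4 below 0.006 m) and contact force between the fingers and spare2 below 0.5 N and (distance between spare3 and pocket1 below 0.006 m or distance between spare3 and pocket2 below 0.006 m or distance between spare3 and pocket3 below 0.006 m or distance between spare3 and pocket4 below 0.006 m or distance between spare3 and hole1 below 0.006 m or distance between spare3 and hole2 below 0.006 m or distance between spare3 and hole3 below 0.006 m or distance between spare3 and hole4 below 0.006 m) and contact force between the fingers and spare3 below 0.5 N and (distance between spare4 and pocket1 below 0.006 m or distance between spare4 and pocket2 below 0.006 m or distance between spare4 and pocket3 below 0.006 m or distance between spare4 and pocket4 below 0.006 m or distance between spare4 and hole1 below 0.006 m or distance between spare4 and hole2 below 0.006 m or distance between spare4 and hole3 below 0.006 m or distance between spare4 and hole4 below 0.006 m) and contact force between the fingers and spare4 below 0.5 N and (distance between spare5 and pocket1 below 0.006 m or distance between spare5 and pocket2 below 0.006 m or distance between spare5 and pocket3 below 0.006 m or distance between spare5 and pocket4 below 0.006 m or distance between spare5 and hole1 below 0.006 m or distance between spare5 and hole2 below 0.006 m or distance between spare5 and hole3 below 0.006 m or distance between spare5 and hole4 below 0.006 m) and contact force between the fingers and spare5 below 0.5 N and (distance between spare6 and pocket1 below 0.006 m or distance between spare6 and pocket2 below 0.006 m or distance between spare6 and pocket3 below 0.006 m or distance between spare6 and pocket4 below 0.006 m or distance between spare6 and hole1 below 0.006 m or distance between spare6 and hole2 below 0.006 m or distance between spare6 and hole3 below 0.006 m or distance between spare6 and hole4 below 0.006 m) and contact force between the fingers and spare6 below 0.5 N); the robot touches nothing.
It fails at once if a spare knob comes down into its place faster than 0.4 m/s (dropped) ((linear speed of spare1 above 0.4 m/s and ((horizontal distance between spare1 and pocket1 below 0.005 m and distance between spare1 and pocket1 between 0.007 and 0.025 m) or (horizontal distance between spare1 and pocket2 below 0.005 m and distance between spare1 and pocket2 between 0.007 and 0.025 m) or (horizontal distance between spare1 and pocket3 below 0.005 m and distance between spare1 and pocket3 between 0.007 and 0.025 m) or (horizontal distance between spare1 and pocket4 below 0.005 m and distance between spare1 and pocket4 between 0.007 and 0.025 m) or (horizontal distance between spare1 and hole1 below 0.005 m and distance between spare1 and hole1 between 0.007 and 0.025 m) or (horizontal distance between spare1 and hole2 below 0.005 m and distance between spare1 and hole2 between 0.007 and 0.025 m) or (horizontal distance between spare1 and hole3 below 0.005 m and distance between spare1 and hole3 between 0.007 and 0.025 m) or (horizontal distance between spare1 and hole4 below 0.005 m and distance between spare1 and hole4 between 0.007 and 0.025 m))) or (linear speed of spare2 above 0.4 m/s and ((horizontal distance between spare2 and pocket1 below 0.005 m and distance between spare2 and pocket1 between 0.007 and 0.025 m) or (horizontal distance between spare2 and pocket2 below 0.005 m and distance between spare2 and pocket2 between 0.007 and 0.025 m) or (horizontal distance between spare2 and pocket3 below 0.005 m and distance between spare2 and pocket3 between 0.007 and 0.025 m) or (horizontal distance between spare2 and pocket4 below 0.005 m and distance between spare2 and pocket4 between 0.007 and 0.025 m) or (horizontal distance between spare2 and hole1 below 0.005 m and distance between spare2 and hole1 between 0.007 and 0.025 m) or (horizontal distance between spare2 and hole2 below 0.005 m and distance between spare2 and hole2 between 0.007 and 0.025 m) or (horizontal distance between spare2 and hole3 below 0.005 m and distance between spare2 and hole3 between 0.007 and 0.025 m) or (horizontal distance between spare2 and hole4 below 0.005 m and distance between spare2 and hole4 between 0.007 and 0.025 m))) or (linear speed of spare3 above 0.4 m/s and ((horizontal distance between spare3 and pocket1 below 0.005 m and distance between spare3 and pocket1 between 0.007 and 0.025 m) or (horizontal distance between spare3 and pocket2 below 0.005 m and distance between spare3 and pocket2 between 0.007 and 0.025 m) or (horizontal distance between spare3 and pocket3 below 0.005 m and distance between spare3 and pocket3 between 0.007 and 0.025 m) or (horizontal distance between spare3 and pocket4 below 0.005 m and distance between spare3 and pocket4 between 0.007 and 0.025 m) or (horizontal distance between spare3 and hole1 below 0.005 m and distance between spare3 and hole1 between 0.007 and 0.025 m) or (horizontal distance between spare3 and hole2 below 0.005 m and distance between spare3 and hole2 between 0.007 and 0.025 m) or (horizontal distance between spare3 and hole3 below 0.005 m and distance between spare3 and hole3 between 0.007 and 0.025 m) or (horizontal distance between spare3 and hole4 below 0.005 m and distance between spare3 and hole4 between 0.007 and 0.025 m))) or (linear speed of spare4 above 0.4 m/s and ((horizontal distance between spare4 and pocket1 below 0.005 m and distance between spare4 and pocket1 between 0.007 and 0.025 m) or (horizontal distance between spare4 and pocket2 below 0.005 m and distance between spare4 and pocket2 between 0.007 and 0.025 m) or (horizontal distance between spare4 and pocket3 below 0.005 m and distance between spare4 and pocket3 between 0.007 and 0.025 m) or (horizontal distance between spare4 and pocket4 below 0.005 m and distance between spare4 and pocket4 between 0.007 and 0.025 m) or (horizontal distance between spare4 and hole1 below 0.005 m and distance between spare4 and hole1 between 0.007 and 0.025 m) or (horizontal distance between spare4 and hole2 below 0.005 m and distance between spare4 and hole2 between 0.007 and 0.025 m) or (horizontal distance between spare4 and hole3 below 0.005 m and distance between spare4 and hole3 between 0.007 and 0.025 m) or (horizontal distance between spare4 and hole4 below 0.005 m and distance between spare4 and hole4 between 0.007 and 0.025 m))) or (linear speed of spare5 above 0.4 m/s and ((horizontal distance between spare5 and pocket1 below 0.005 m and distance between spare5 and pocket1 between 0.007 and 0.025 m) or (horizontal distance between spare5 and pocket2 below 0.005 m and distance between spare5 and pocket2 between 0.007 and 0.025 m) or (horizontal distance between spare5 and pocket3 below 0.005 m and distance between spare5 and pocket3 between 0.007 and 0.025 m) or (horizontal distance between spare5 and pocket4 below 0.005 m and distance between spare5 and pocket4 between 0.007 and 0.025 m) or (horizontal distance between spare5 and hole1 below 0.005 m and distance between spare5 and hole1 between 0.007 and 0.025 m) or (horizontal distance between spare5 and hole2 below 0.005 m and distance between spare5 and hole2 between 0.007 and 0.025 m) or (horizontal distance between spare5 and hole3 below 0.005 m and distance between spare5 and hole3 between 0.007 and 0.025 m) or (horizontal distance between spare5 and hole4 below 0.005 m and distance between spare5 and hole4 between 0.007 and 0.025 m))) or (linear speed of spare6 above 0.4 m/s and ((horizontal distance between spare6 and pocket1 below 0.005 m and distance between spare6 and pocket1 between 0.007 and 0.025 m) or (horizontal distance between spare6 and pocket2 below 0.005 m and distance between spare6 and pocket2 between 0.007 and 0.025 m) or (horizontal distance between spare6 and pocket3 below 0.005 m and distance between spare6 and pocket3 between 0.007 and 0.025 m) or (horizontal distance between spare6 and pocket4 below 0.005 m and distance between spare6 and pocket4 between 0.007 and 0.025 m) or (horizontal distance between spare6 and hole1 below 0.005 m and distance between spare6 and hole1 between 0.007 and 0.025 m) or (horizontal distance between spare6 and hole2 below 0.005 m and distance between spare6 and hole2 between 0.007 and 0.025 m) or (horizontal distance between spare6 and hole3 below 0.005 m and distance between spare6 and hole3 between 0.007 and 0.025 m) or (horizontal distance between spare6 and hole4 below 0.005 m and distance between spare6 and hole4 between 0.007 and 0.025 m)))).
It fails at once if a knob strikes or is pressed on the box or the sheet with more than 15 N (forced in) (contact force between any of packed1, packed2, packed3, packed4, spare1, spare2, spare3, spare4, spare5, spare6 and box above 15 N or contact force between any of packed1, packed2, packed3, packed4, spare1, spare2, spare3, spare4, spare5, spare6 and sheet above 15 N).
It fails at once if a bystander is moved by more than 40 mm (distance of any of glue, mug, marker, swabs from where it was at the start of the episode above 0.04 m).
Of packed1, packed2, packed3, packed4 only 1 to 2 are there at a start; the rules pass over those that are not, and their reading is None.
Of spare1, spare2, spare3, spare4, spare5, spare6 only 5 to 6 are there at a start; the rules pass over those that are not, and their reading is None.
At some moment in a run one of spare1, spare2, spare3, spare4, spare5, spare6, sheet may be knocked a few centimetres aside while the robot is not near it.
It also fails if it takes over 200 s, if anything falls off the work surface, if the arm or the gripper's body presses on something with over 40 N, if the wrist force passes 120 N, or if a joint passes its speed limit or range.

### The arm

A 6-joint arm with a two-finger parallel gripper is mounted at the origin on the work surface. World frame = base frame: x ahead of the robot, y to its left, z up, the work surface at z = 0. Lengths are in mm, angles in rad, forces in N, time in s.
With the tool pointing down it reaches from about 300 to 775 mm from the base axis. Payload 14.6 kg.
Tool frame: the origin (TCP) lies midway between the tips of the shut fingers; the grasp point (between the pads) lies 19 mm behind it (pinch_z is the distance from the TCP to the grasp point, in mm); z points along the fingers, y is the direction in which the jaws open and shut (so a half turn about z gives the same grasp; the last joint's range is limited). The gripper opens to 94 mm and grips with 3 to 60 N. Pads are 16 mm wide; open, the fingers measure 119 mm over their backs; the gripper's body (75 mm by 177 mm) begins 78 mm behind the grasp point.
Start: joints at [-1.253, 0.3, 1.521, -0, 1.321, -0.067], TCP at [206.448, -509.773, 205.446] pointing down, gripper open.
Joint ranges: [-3.03, 3.03], [-0.79, 2.21], [0.23, 2.52], [-1.04, 4.18], [0, 3.07], [-2.55, 2.55]. Speed limits (rad/s): [2.22, 2.22, 2.57, 3.14, 3.14, 3.14].

### API

Orientations are given as [roll, pitch, yaw] about the fixed x, y, z axes, in that order (R = Rz(yaw) Ry(pitch) Rx(roll)).
In Python, from cell import read_state, camera, sign_off, pinch_z gives the robot as it stands. The module is installed in compiled form; this text tells all that it offers.
- The arm moves only by the tool servo_tool, never from a script. Its argument "series" is a list of rows, each a list of 6 numbers: the shift along the tool's x, y, z in cm, then the turn, a rotation vector about the tool's x, y, z in rad. In form: [[tx, ty, tz, rx, ry, rz], ...]. A call has exactly 10 rows; each row is the pose to reach, as a shift and turn from the pose commanded when the call began, along the tool's axes at that moment; what a row does not reach only later rows make up. A row lasts 1/12 s, in which the tool goes at most 41.7 mm and 7.16 degrees, less where a joint would pass 70% of its speed; a pose out of reach is approached as far as the arm can. A call with a gripper value outside its range is refused whole. "gripper" is the finger opening in cm, from 0 to 9.4, set as the call begins (left out, the last holds). The fingers move at their own pace and stop on an object; "grip_force" is the grip in N (left out, the last holds). Time passes only in rows, so rows that repeat a pose let the fingers close, or fill a call up. It gives the time, the measured TCP pose, the force and the opening at its end, in the units of the state.
- read_state(): the state, without advancing time (a new reading comes with each control period).
- camera(name): name is "scene" or "side" or "wrist"; returns a dict with "pixels" (384x512x3 uint8, red, green, blue), "fx", "fy", "cx", "cy" (pixels), "pose" (4x4, takes a point from camera to world coordinates); the wrist camera has in their place "mount" (4x4, takes a point from camera to tool coordinates, whose origin is the TCP and whose axes are the flange's). Camera axes: x right, y down, z forward; pixel columns grow to the right and rows downward; lengths in mm; the calibration is good to about 2 mm. A picture is of the moment at which its call begins: read the wrist's pose just before it. There is no depth.
- sign_off(): hands the job in, once; it reports no verdict.
The state is a dict: "clock": time; "joints": joint angles; "qd": joint speeds; "effort": joint torques, N m; "eef_pos": TCP position; "eef_rot": TCP orientation; "wrist_force": force on the tool from outside, world axes, zero at the start; "moment": the same for the moment, N m; "finger_gap": finger opening in mm.
Only numpy, scipy, OpenCV 4.12 (cv2) and the standard library are available. Lean on these libraries where they do the work, as an engineer would, in place of code of your own. Each camera call takes 0.05 s, during which the arm holds its last target.

## Working session

There is one attempt and no reset: what is moved stays moved. The work goes in short steps, Python scripts to look and compute and a tool call to move; the robot and the scene stay as the last step left them, time stands still between calls to the robot, and variables do not carry over. Pictures are saved under pics/ and viewed, and the job is handed in when it is done.

Besides the shell and the picture viewer there is one more tool, called after ">>>" as name(argument=value, ...), one argument or row to a line, values as JSON. servo_tool: Moves the arm, as the interface text tells. Its arguments: {"type":"object","properties":{"series":{"type":"array"},"gripper":{"type":"number"},"grip_force":{"type":"number"}},"required":["series"]}

```bash
mkdir -p pics; cat > h.py <<'E'
import numpy as np, cv2
from cell import read_state, camera, sign_off, pinch_z
from scipy.spatial.transform import Rotation as R
def T():
    s=read_state(); M=np.eye(4); M[:3,:3]=R.from_euler('xyz',s['eef_rot']).as_matrix(); M[:3,3]=s['eef_pos']; return M
def cam(n):
    t=T(); c=camera(n)
    c['P']=np.array(c['pose']) if n!='wrist' else t@np.array(c['mount'])
    return c
def ray(c,u,v,z):
    d=c['P'][:3,:3]@np.array([(u-c['cx'])/c['fx'],(v-c['cy'])/c['fy'],1]); o=c['P'][:3,3]
    return o+d*(z-o[2])/d[2]
def proj(c,p):
    q=np.linalg.inv(c['P'])@np.append(p,1); return np.array([c['fx']*q[0]/q[2]+c['cx'],c['fy']*q[1]/q[2]+c['cy']])
def save(c,n,s=1.5): cv2.imwrite('pics/'+n,cv2.resize(c['pixels'][:,:,::-1],None,fx=s,fy=s))
E
python3 - <<'E'
from h import *
s=read_state(); print(s, pinch_z)
for n in['scene','side','wrist']:
    c=cam(n); save(c,n+'0.png'); print(n,c['fx'],c['cx'],c['P'].round(2).tolist())
print(c['mount'])
E
```

```text
{'clock': 0.0, 'joints': array([-1.25262337e+00,  3.00429284e-01,  1.52154940e+00, -5.93261343e-06,
        1.32066735e+00, -6.66036896e-02]), 'qd': array([-0.00023633, -0.00126145,  0.00128419,  0.00088102,  0.00083221,
        0.00140157]), 'effort': array([ 3.09053539e-04, -5.31800437e+01, -3.52737737e+01,  7.08331587e-02,
        2.43639486e-02, -6.82592986e-05]), 'eef_pos': array([ 206.36223159, -509.55881388,  204.92265767]), 'eef_rot': array([-3.14054123e+00, -6.43735015e-05,  3.84778080e-01]), 'wrist_force': array([ 0.6590907 , -0.04542329, -0.14676863]), 'moment': array([ 5.07034324e-02,  5.14389864e-05, -7.62474726e-02]), 'finger_gap': 93.65364733953824} 18.8
scene 458.4173262196812 254.45581613179215 [[0.87, 0.4, -0.28, 916.67], [0.49, -0.71, 0.51, -727.38], [0.0, -0.58, -0.81, 1149.43], [0.0, 0.0, 0.0, 1.0]]
side 454.4080295530401 259.11278512826595 [[-0.91, -0.29, 0.28, 151.17], [-0.4, 0.66, -0.63, 870.38], [-0.0, -0.69, -0.72, 1080.82], [0.0, 0.0, 0.0, 1.0]]
wrist 302.00930401034356 256.7443016530423 [[0.38, -0.9, -0.23, 272.71], [-0.93, -0.36, -0.09, -482.61], [-0.0, 0.25, -0.97, 384.08], [0.0, 0.0, 0.0, 1.0]]
[[ 5.87334537e-04 -9.67831327e-01 -2.51599240e-01  7.16107538e+01]
 [ 9.99998657e-01  9.53427636e-04 -1.33316534e-03 -2.72786356e-01]
 [ 1.53016085e-03 -2.51598119e-01  9.67830587e-01 -1.79095399e+02]
 [ 0.00000000e+00  0.00000000e+00  0.00000000e+00  1.00000000e+00]]
```

View pics/scene0.png

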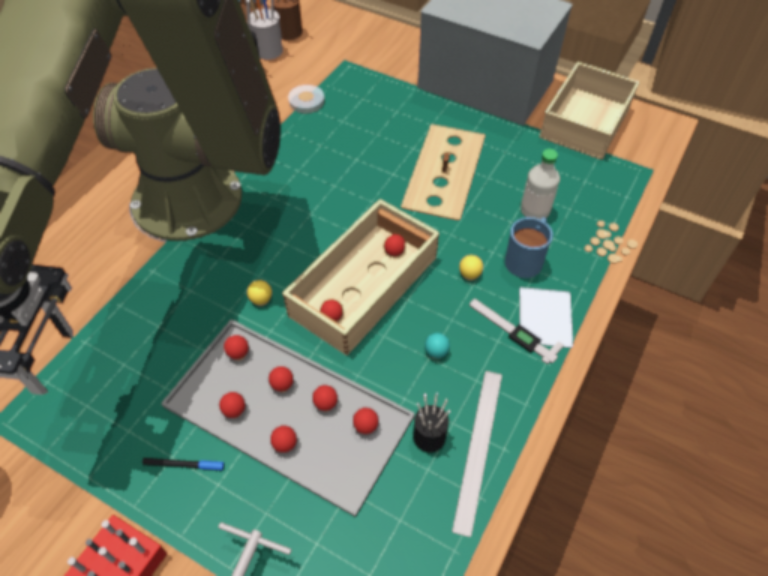

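View pics/side0.png

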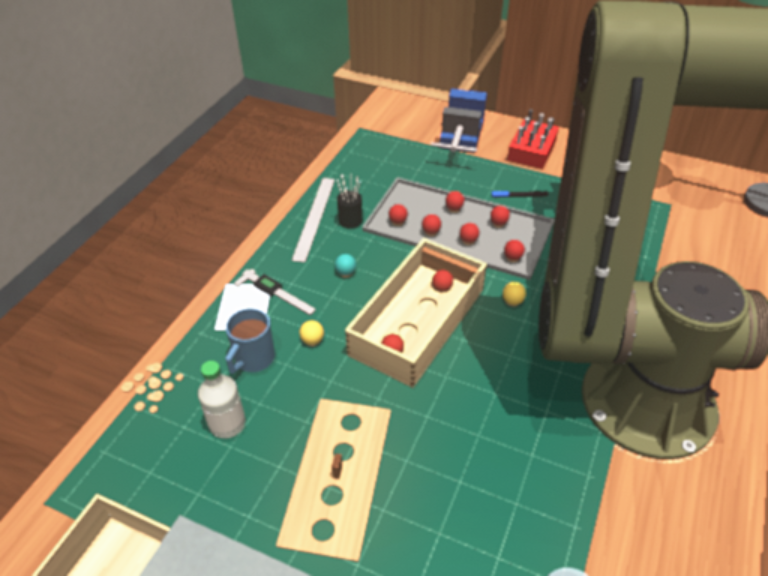

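View pics/wrist0.png

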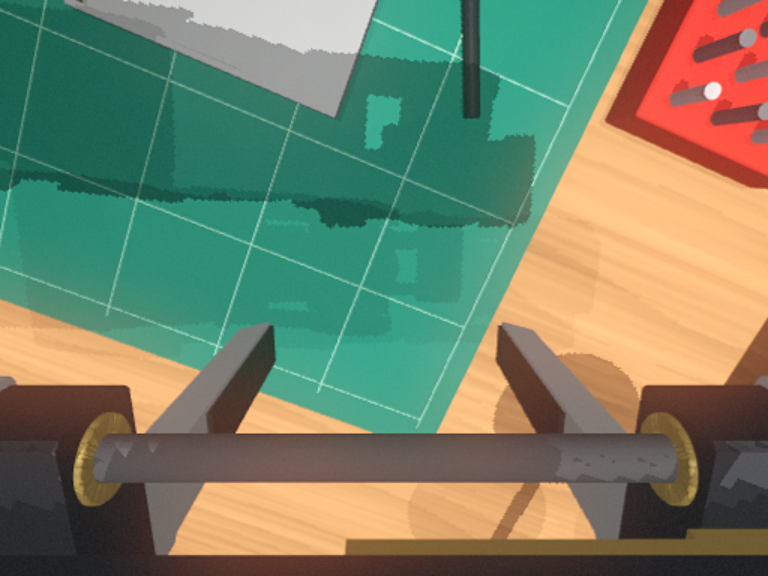

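Scene picture (view px): six red knobs stand in the tray, at (236,347), (281,379), (232,404), (325,398), (365,420) and (284,438). Two red knobs sit in the box's end pockets, at (331,310) and (395,244), so the two inner pockets are empty. The look-alikes are yellow at (259,293) and (471,267), and turquoise at (437,346). The red screwdriver rack at (110,550) is no candidate either. I'll take only the red ones in the tray.

```bash
cat >> h.py <<'E'
def reds(c,lo=40):
    hsv=cv2.cvtColor(c['pixels'],cv2.COLOR_RGB2HSV)
    m=(((hsv[...,0]<6)|(hsv[...,0]>174))&(hsv[...,1]>150)&(hsv[...,2]>60)).astype(np.uint8)
    m=cv2.morphologyEx(m,cv2.MORPH_OPEN,np.ones((3,3)))
    cs,_=cv2.findContours(m,cv2.RETR_EXTERNAL,cv2.CHAIN_APPROX_NONE)
    out=[]
    for k in cs:
        if cv2.contourArea(k)>lo:
            (x,y),r=cv2.minEnclosingCircle(k); out.append((x,y,r,cv2.contourArea(k)))
    return out
E
python3 - <<'E'
from h import *
for n in['scene','side']:
    c=cam(n)
    for x,y,r,a in reds(c):
        print(n,np.round([x,y,r,a],1),ray(c,x,y,28).round(1), ray(c,x,y,30).round(1))
c=cam('scene');cv2.imwrite('pics/crop1.png',cv2.resize(c['pixels'][120:350,100:310,::-1],None,fx=2.6,fy=2.6,interpolation=cv2.INTER_CUBIC))
c=cam('side');cv2.imwrite('pics/crop2.png',cv2.resize(c['pixels'][100:384,170:370,::-1],None,fx=2,fy=2,interpolation=cv2.INTER_CUBIC))
E
```

```text
scene [  80.5  370.5   28.7 1075. ] [ 418.7 -671.5   28. ] [ 419.6 -671.6   30. ]
scene [188.7 292.5   8.4 190.5] [ 530.1 -383.4   28. ] [ 530.8 -384.1   30. ]
scene [243.4 280.3   8.1 181.5] [ 636.8 -283.4   28. ] [ 637.3 -284.2   30. ]
scene [154.4 269.7   8.1 182. ] [ 412.8 -374.4   28. ] [ 413.7 -375.1   30. ]
scene [216.3 264.8   7.9 171. ] [ 550.  -280.2   28. ] [ 550.6 -281.    30. ]
scene [186.8 252.3   7.7 163.5] [ 458.9 -288.    28. ] [ 459.7 -288.8   30. ]
scene [156.9 231.3   7.6 159.5] [ 346.7 -274.    28. ] [ 347.7 -274.8   30. ]
scene [220.8 206.8   7.  112.5] [ 460.3 -112.8   28. ] [ 461.1 -113.9   30. ]
scene [262.7 162.7   7.1 127. ] [486.7  96.   28. ] [487.5  94.5  30. ]
side [261.5 228.5   6.5  72.5] [491.5  86.5  28. ] [490.8  88.   30. ]
side [294.8 186.    6.6 113. ] [ 463.5 -118.9   28. ] [ 462.9 -117.    30. ]
side [342.5 166.    6.   92.5] [ 349.1 -272.6   28. ] [ 348.7 -270.5   30. ]
side [312.5 154.5   5.7  82.5] [ 461.3 -287.2   28. ] [ 460.7 -285.    30. ]
side [287.4 148.8   5.5  77. ] [ 552.1 -280.1   28. ] [ 551.3 -277.9   30. ]
side [333.1 142.7   5.6  82. ] [ 414.8 -376.6   28. ] [ 414.3 -374.2   30. ]
side [265.  142.    5.4  79. ] [ 639.  -282.6   28. ] [ 638.1 -280.4   30. ]
side [302.8 132.8   5.3  75. ] [ 532.8 -385.7   28. ] [ 532.1 -383.3   30. ]
side [355.   95.   19.4 463.5] [ 423.  -695.9   28. ] [ 422.5 -692.9   30. ]
```

View pics/crop1.png

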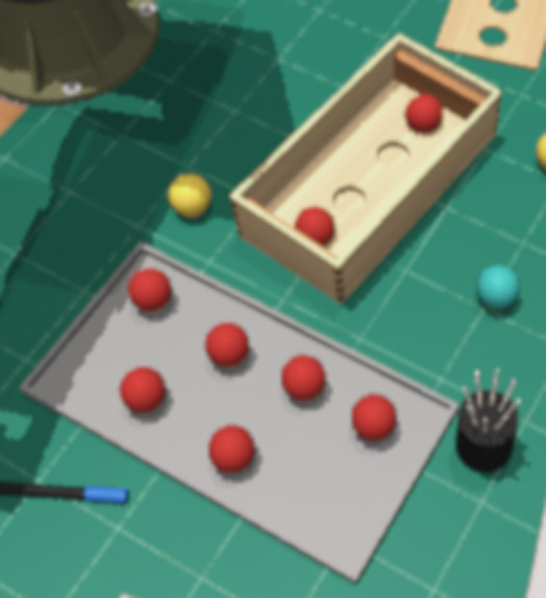

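View pics/crop2.png

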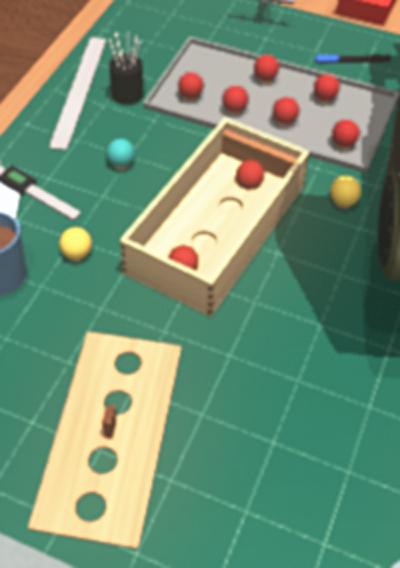

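The crops confirm six red spares in the tray, red packed knobs in both end pockets and the two inner pockets empty. Next come the sheet holes, box rim corners and obstacles.

```bash
python3 - <<'E'
from h import *
def vp(c,x,y,z): return ray(c,x/1.5,y/1.5,z).round(0)[:2]
c=cam('scene'); d=cam('side')
print('jar base scene',vp(c,431,440,0),'side',vp(d,349,218,0))
print('glue',vp(c,537,210,0),vp(d,222,425,0),'mug',vp(c,526,268,0),vp(d,250,360,0))
# box rim corners at z80 (scene view px)
print('box',[vp(c,*p,80) for p in[(287,294),(381,204),(438,238),(347,335)]])
print('box side',[vp(d,*p,80) for p in[(349,330),(424,241),(486,264),(413,362)]])
# sheet
for n,cc,roi in[('scene',c,(265,80,330,150)),('side',d,(185,262,265,375))]:
    h=cv2.cvtColor(cc['pixels'],cv2.COLOR_RGB2HSV)
    m=np.zeros(h.shape[:2],np.uint8); x0,y0,x1,y1=roi
    wood=((h[...,0]<30)&(h[...,1]>40)&(h[...,2]>120)).astype(np.uint8)
    m[y0:y1,x0:x1]=wood[y0:y1,x0:x1]
    cs,hi=cv2.findContours(m,cv2.RETR_CCOMP,cv2.CHAIN_APPROX_NONE)
    for k,g in zip(cs,hi[0]):
        a=cv2.contourArea(k)
        if a<15: continue
        if g[3]<0:
            b=cv2.minAreaRect(k); print(n,'outer',a,[ray(cc,*p,6).round(0)[:2] for p in cv2.approxPolyDP(k,6,True)[:,0]])
        else:
            M=cv2.moments(k); print(n,'hole',a,ray(cc,M['m10']/M['m00'],M['m01']/M['m00'],4).round(1))
E
```

```text
jar base scene [ 751. -247.] side [ 753. -249.]
glue [708. 362.] [710. 370.] mug [750. 196.] [742. 220.]
box [array([ 388., -151.]), array([430., 140.]), array([577., 116.]), array([ 536., -174.])]
box side [array([563., 130.]), array([ 525., -162.]), array([ 379., -148.]), array([422., 152.])]
scene outer 55.0 [array([440., 198.]), array([457., 167.]), array([500., 192.])]
scene outer 2172.0 [array([375., 495.]), array([442., 215.]), array([566., 244.]), array([501., 523.])]
scene hole 75.0 [494.5 268.9   4. ]
scene hole 71.0 [479.5 330.2   4. ]
scene hole 60.5 [466.6 398.2   4. ]
scene hole 57.0 [446.1 472.    4. ]
side outer 5248.0 [array([567., 249.]), array([500., 527.]), array([374., 495.]), array([437., 221.])]
side hole 183.0 [446.9 473.2   4. ]
side hole 160.0 [461.4 413.1   4. ]
side hole 43.5 [474.3 368.6   4. ]
side hole 124.5 [480.4 330.1   4. ]
side hole 120.5 [495.1 271.3   4. ]
```

```bash
cat >> h.py <<'E'
def go(x,y,z,yaw):
    M=T(); p=M[:3,:3].T@(np.array([x,y,z])-M[:3,3])/10
    r=(R.from_matrix(M[:3,:3]).inv()*R.from_euler('xyz',[np.pi,0,yaw])).as_rotvec()
    print('go',p.round(2).tolist(),r.round(3).tolist())
E
python3 - <<'E'
from h import *
go(460,-288,200,1.436); go(470,-170,250,1.436)
E
```

```text
go [31.83, -11.04, 0.54] [-0.0, -0.0, -1.051]
go [37.18, -21.6, -4.46] [-0.0, -0.0, -1.051]
```

>>> servo_tool(
  series=[
    [3.5,-1.2,0,0,0,-0.11],
    [7,-2.4,0,0,0,-0.22],
    [10.6,-3.7,0,0,0,-0.34],
    [14.1,-4.9,0,0,0,-0.46],
    [17.7,-6.1,0,0,0,-0.58],
    [21.2,-7.4,0,0,0,-0.7],
    [24.8,-8.6,0.2,0,0,-0.82],
    [28.3,-9.8,0.4,0,0,-0.93],
    [31.8,-11.0,0.5,0,0,-1.05],
    [31.8,-11.0,0.5,0,0,-1.05],
  ],
  gripper=7.4,
)

```text
clock: 1.28
eef_pos: [463.2, -284.6, 200.1]
eef_rot: [3.141, -0.001, 1.447]
wrist_force: [-0.2, 0.5, -0.0]
finger_gap: 74.2
```

```bash
python3 - <<'E'
from h import *
c=cam('wrist'); save(c,'w1.png')
for x,y,r,a in reds(c,200): print(np.round([x,y,r,a],1),ray(c,x,y,28).round(1))
go(460,-288,60,1.436); print(read_state()['finger_gap'])
E
```

```text
[224.1 250.8  17.5 735. ] [ 408.4 -378.6   28. ]
[315.9 247.7  15.5 349.5] [ 524.3 -388.7   28. ]
[152.5 178.7  17.9 748. ] [ 337.8 -275.4   28. ]
[331.8 161.5  18.1 824. ] [ 551.1 -280.9   28. ]
[ 406.4  154.6   20.  1044. ] [ 637.9 -283.6   28. ]
[230.6  13.4  20.6 921. ] [ 455.7 -111.7   28. ]
go [-0.19, -0.13, 14.01] [-0.0, -0.0, 0.004]
74.09625214364983
```

View pics/w1.png

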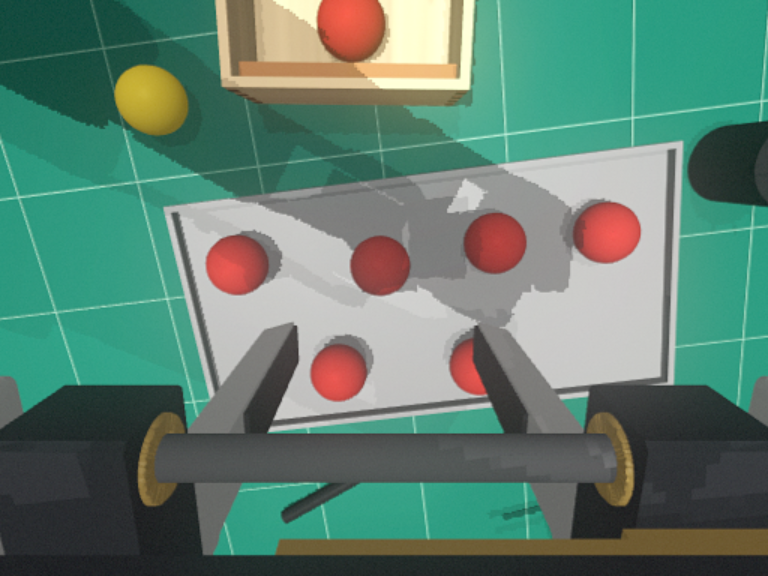

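The wrist picture shows all six tray knobs; B, at view px (380,265), lies in shadow and was missed. I'll loosen the mask and measure again now that the arm has settled.

```bash
sed -i 's/hsv\[...,1\]>150)&(hsv\[...,2\]>60/hsv[...,1]>140)\&(hsv[...,2]>45/; s/hsv\[...,0\]<6)/hsv[...,0]<7)/' h.py; python3 - <<'E'
from h import *
for i in range(1):
  c=cam('wrist')
  for x,y,r,a in reds(c,200): print(np.round([x,y,r,a],1),ray(c,x,y,28).round(1))
  print(T()[:3,3], read_state()['eef_rot'])
E
```

```text
[226.9 247.2  18.  855.5] [ 410.4 -375.6   28. ]
[315.5 245.   16.3 329. ] [ 521.7 -387.1   28. ]
[257.6 169.5  17.2 628.5] [ 461.7 -281.6   28. ]
[157.9 175.1  19.3 951.5] [ 343.3 -272.9   28. ]
[ 331.6  159.4   19.9 1107.5] [ 549.2 -280.9   28. ]
[ 407.   152.5   21.4 1203. ] [ 636.9 -284.1   28. ]
[ 232.2   12.9   22.3 1085. ] [ 456.8 -113.3   28. ]
[ 460.49339387 -287.58668498  200.21820474] [-3.14120106e+00 -9.88018678e-05  1.43652776e+00]
```

>>> servo_tool(
  series=[
    [0,0,3,0,0,0],
    [0,0,6,0,0,0],
    [0,0,9,0,0,0],
    [0,0,12,0,0,0],
    [0,0,13,0,0,0],
    [0,0,13,0,0,0],
    [0,0,13,0,0,0],
    [0,0,13,0,0,0],
    [0,0,13,0,0,0],
    [0,0,13,0,0,0],
  ],
)

```text
clock: 2.22
eef_pos: [460.4, -288.9, 71.8]
eef_rot: [3.14, 0.001, 1.435]
wrist_force: [0.4, 0.4, -0.1]
finger_gap: 73.9
```

```bash
python3 - <<'E'
from h import *
c=cam('wrist'); save(c,'w2.png')
for x,y,r,a in reds(c,200): print(np.round([x,y,r,a],1),ray(c,x,y,28).round(1))
print(T()[:3,3], read_state()['eef_rot'])
E
```

```text
[213.5 323.   24.5 647.5] [ 407.9 -387.8   28. ]
[ 104.2  208.9   31.  2693. ] [ 341.7 -274.3   28. ]
[ 254.2  206.1   30.3 2374.5] [ 457.2 -287.8   28. ]
[ 373.6  182.7   32.6 2856. ] [ 549.5 -281.6   28. ]
[ 492.1  170.2   33.1 2529.5] [ 638.2 -284.1   28. ]
[ 460.25907582 -288.76205659   71.51241655] [3.14009821e+00 8.08891032e-04 1.43468877e+00]
```

View pics/w2.png

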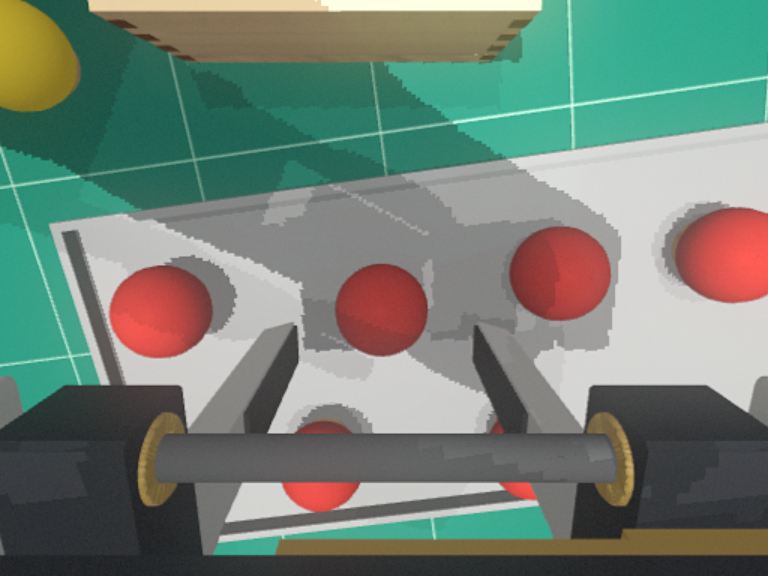

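The picture shows B centred between the fingers at view px (381,309), with its neighbours clear.

>>> servo_tool(
  series=[
    [0.1,-0.2,2,0,0,0],
    [0.1,-0.2,4,0,0,0],
    [0.1,-0.2,5.3,0,0,0],
    [0.1,-0.2,5.3,0,0,0],
    [0.1,-0.2,5.3,0,0,0],
    [0.1,-0.2,5.3,0,0,0],
    [0.1,-0.2,5.3,0,0,0],
    [0.1,-0.2,5.3,0,0,0],
    [0.1,-0.2,5.3,0,0,0],
    [0.1,-0.2,5.3,0,0,0],
  ],
)

```text
clock: 3.1
eef_pos: [458.2, -287.3, 17.9]
eef_rot: [3.141, 0.0, 1.435]
wrist_force: [0.6, 1.1, -0.4]
finger_gap: 74.1
```

>>> servo_tool(
  series=[
    [0,0,0,0,0,0],
    [0,0,0,0,0,0],
    [0,0,0,0,0,0],
    [0,0,0,0,0,0],
    [0,0,0,0,0,0],
    [0,0,0,0,0,0],
    [0,0,0,0,0,0],
    [0,0,0,0,0,0],
    [0,0,0,0,0,0],
    [0,0,0,0,0,0],
  ],
  gripper=4.2,
  grip_force=8,
)

```text
clock: 3.93
eef_pos: [458.0, -287.2, 17.4]
eef_rot: [-3.142, -0.0, 1.435]
wrist_force: [-0.3, -0.3, 0.1]
finger_gap: 47.7
```

>>> servo_tool(
  series=[
    [0,0,-1,0,0,0],
    [0,0,-3,0,0,0],
    [0,0,-6,0,0,0],
    [0,0,-9,0,0,0],
    [0,0,-12,0,0,0],
    [0,0,-15,0,0,0],
    [0,0,-17,0,0,0],
    [0,0,-17,0,0,0],
    [0,0,-17,0,0,0],
    [0,0,-17,0,0,0],
  ],
)

```text
clock: 4.77
eef_pos: [457.7, -286.9, 186.7]
eef_rot: [-3.141, -0.001, 1.435]
wrist_force: [0.2, -0.0, -0.7]
finger_gap: 47.3
```

```bash
python3 - <<'E'
from h import *
c=cam('wrist'); save(c,'w3.png')
print(T()[:3,3], read_state()['eef_rot'],read_state()['finger_gap'])
E
```

```text
[ 457.59410944 -286.86524216  186.36142765] [-3.13990857e+00 -8.86980076e-04  1.43479614e+00] 47.54709642332407
```

View pics/w3.png

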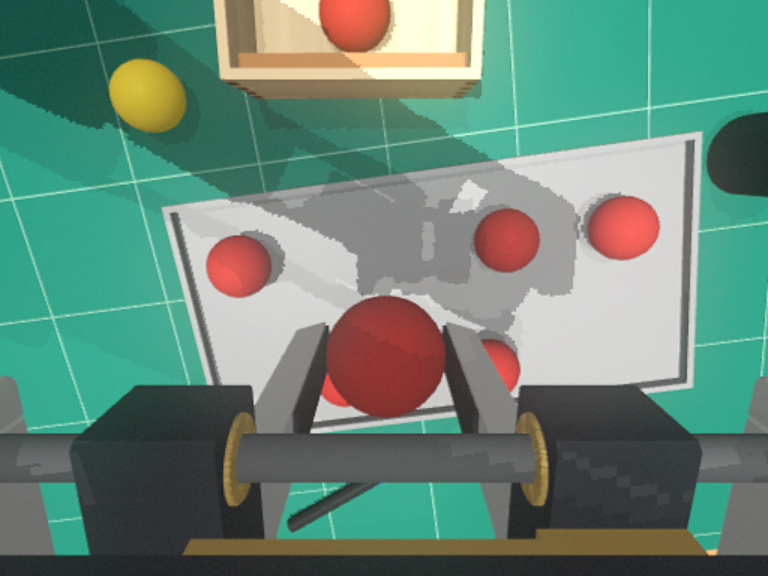

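Knob B is held, at view px (386,356). Next I move toward the box and look at the pockets on the way.

```bash
python3 - <<'E'
from h import *
c=cam('wrist'); t=T(); hsv=cv2.cvtColor(c['pixels'],cv2.COLOR_RGB2HSV)
# held ball: contour around view(386,356)
u,v=386/1.5,356/1.5
p=ray(c,u,v,t[2,3]+10); print('held in tool',(t[:3,:3].T@(p-t[:3,3])).round(1))
go(465,-150,210,1.436)
E
```

```text
held in tool [ -1.8  -1.1 -10. ]
go [13.66, -1.13, -2.36] [-0.002, -0.001, -0.001]
```

>>> servo_tool(
  series=[
    [2,-0.1,-1,0,0,0],
    [5,-0.4,-2,0,0,0],
    [8,-0.6,-2.4,0,0,0],
    [11,-0.9,-2.4,0,0,0],
    [13,-1.1,-2.4,0,0,0],
    [13.7,-1.1,-2.4,0,0,0],
    [13.7,-1.1,-2.4,0,0,0],
    [13.7,-1.1,-2.4,0,0,0],
    [13.7,-1.1,-2.4,0,0,0],
    [13.7,-1.1,-2.4,0,0,0],
  ],
)

```text
clock: 5.7
eef_pos: [465.6, -151.0, 211.1]
eef_rot: [-3.141, -0.0, 1.434]
wrist_force: [-0.0, 0.4, -0.1]
finger_gap: 47.6
```

```bash
python3 - <<'E'
from h import *
c=cam('wrist'); save(c,'w4.png')
print(T()[:3,3], read_state()['eef_rot'],read_state()['finger_gap'])
for x,y,r,a in reds(c,200): print(np.round([x,y,r,a],1),ray(c,x,y,30).round(1))
E
```

```text
[ 465.61845682 -150.87277598  211.20030454] [-3.14116726e+00 -2.19439268e-05  1.43358079e+00] 47.51944296479091
[316.5 333.   13.9 244. ] [ 515.9 -390.7   30. ]
[241.4 332.4  17.2 724.5] [ 411.3 -375.5   30. ]
[338.5 255.5  13.2 220. ] [ 554.7 -275.5   30. ]
[400.5 253.   18.7 571. ] [ 635.  -282.9   30. ]
[ 256.6  236.8   39.9 4801.5] [ 452.3 -234.9   30. ]
[247.4 143.2  19.  949. ] [ 457.8 -114.9   30. ]
```

View pics/w4.png

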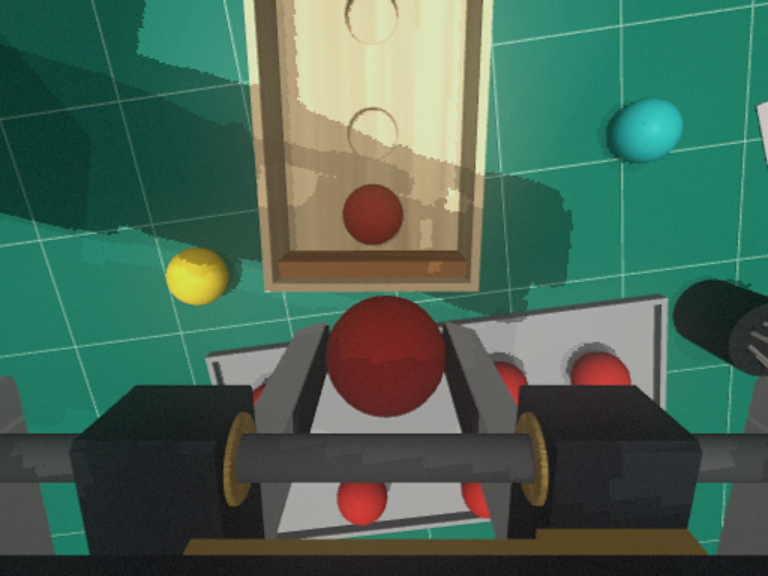

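The picture shows packed1 at view px (373,214), pocket 2 at (373,133) and pocket 3 at (372,17). Box rim lines are visible on both sides.

```bash
python3 - <<'E'
from h import *
c=cam('wrist')
f=lambda x,y,z: ray(c,x/1.5,y/1.5,z).round(1)
print('p2',f(373,133,16),'p3',f(372,17,16),'packed1',f(373,214,30))
print('rim outer L',f(245,0,80),f(265,290,80),'R',f(494,0,80),f(481,290,80))
hs=f(386,356,T()[2,3]+10); print('held',hs, T()[:3,3].round(1))
d=cam('scene');e=cam('side')
# empty pockets in fixed views; crop1 coords ->orig
g=lambda x,y:(100+x/2.6,120+y/2.6)
print('scene p2/p3 top far edge',ray(d,*g(350,195),16).round(1),ray(d,*g(393,151),16).round(1))
for n,q in(('sc',d),('si',e)):
  for x,y,r,a in reds(q,30): print(n,np.round([x,y,r,a],1),ray(q,x,y,30).round(1))
E
```

```text
p2 [467.9 -53.1  16. ] p3 [478.8  28.   16. ] packed1 [ 459.4 -114.4   30. ]
rim outer L [402.7  29.5  80. ] [ 377.8 -152.2   80. ] R [553.    8.7  80. ] [ 529.8 -173.    80. ]
held [ 464.4 -152.4  221.2] [ 465.6 -150.7  211.2]
scene p2/p3 top far edge [469.2 -48.8  16. ] [480.8  32.5  16. ]
sc [  76.5  375.    33.5 1216.5] [ 418.4 -683.9   30. ]
sc [188.7 292.3   8.5 196.5] [ 530.4 -383.7   30. ]
sc [243.5 280.1   8.3 189. ] [ 637.3 -283.7   30. ]
sc [154.4 269.7   8.1 185. ] [ 413.7 -375.1   30. ]
sc [216.  265.    8.1 178.5] [ 550.3 -281.9   30. ]
sc [157.2 231.2   7.5 161.5] [ 348.2 -274.    30. ]
sc [220.6 206.9   7.5 129. ] [ 460.9 -114.6   30. ]
sc [208.5 176.5   8.7 157. ] [368.4 -36.6  30. ]
sc [262.5 162.5   7.4 133. ] [486.6  94.9  30. ]
si [261.5 228.5   6.5  76. ] [490.8  88.   30. ]
si [294.6 186.5   6.4 107.5] [ 462.6 -114.8   30. ]
si [342.5 166.    6.1  98.5] [ 348.6 -270.2   30. ]
si [287.1 148.9   5.7  83.5] [ 552.1 -277.4   30. ]
si [333.  143.    5.8  87.5] [ 414.1 -372.6   30. ]
si [264.8 142.3   5.7  84.5] [ 638.2 -278.8   30. ]
si [300.1 133.3   6.9 113.5] [ 540.3 -376.9   30. ]
si [354.5  96.   19.3 480.5] [ 422.4 -685.4   30. ]
```

```bash
python3 - <<'E'
from h import *
go(469,-52.6,75,1.439)
E
```

```text
go [9.74, -1.0, 13.63] [-0.0, -0.0, -0.005]
```

>>> servo_tool(
  series=[
    [2.5,-0.3,0,0,0,-0.005],
    [5,-0.5,1,0,0,-0.005],
    [7.5,-0.8,3,0,0,-0.005],
    [9.2,-1,5,0,0,-0.005],
    [9.7,-1,8,0,0,-0.005],
    [9.7,-1,11,0,0,-0.005],
    [9.7,-1,13,0,0,-0.005],
    [9.7,-1,13.6,0,0,-0.005],
    [9.7,-1,13.6,0,0,-0.005],
    [9.7,-1,13.6,0,0,-0.005],
  ],
)

```text
clock: 6.73
eef_pos: [469.5, -52.8, 76.4]
eef_rot: [3.141, 0.0, 1.44]
wrist_force: [-0.2, 0.1, 0.4]
finger_gap: 47.3
```

```bash
python3 - <<'E'
from h import *
c=cam('wrist'); save(c,'w5.png')
go(469,-52.6,21,1.439);print(T()[:3,3])
E
```

```text
go [0.01, -0.09, 5.58] [0.002, 0.0, 0.0]
[469.74291238 -52.81712203  76.77659569]
```

View pics/w5.png

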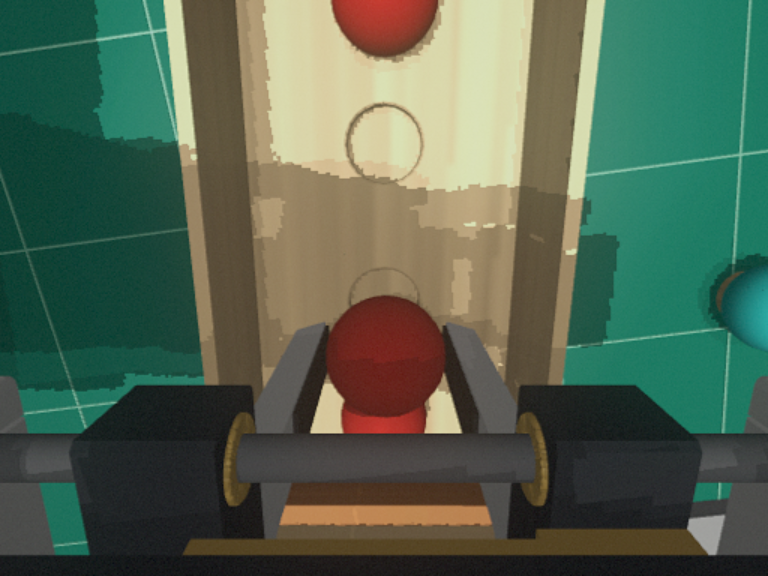

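The ball (386,356) lines up with the pocket column (384) in view px. Lowering it slowly.

>>> servo_tool(
  series=[
    [0,0,1.2,0,0,0],
    [0,0,2.4,0,0,0],
    [0,0,3.4,0,0,0],
    [0,0,4.2,0,0,0],
    [0,0,4.7,0,0,0],
    [0,0,5.1,0,0,0],
    [0,0,5.4,0,0,0],
    [0,0,5.55,0,0,0],
    [0,0,5.55,0,0,0],
    [0,0,5.55,0,0,0],
  ],
)

```text
clock: 7.62
eef_pos: [469.1, -52.5, 20.2]
eef_rot: [3.141, 0.0, 1.44]
wrist_force: [-0.5, -0.3, -0.6]
finger_gap: 47.8
```

```bash
python3 - <<'E'
from h import *
s=read_state(); print(s['eef_pos'],s['wrist_force'],s['finger_gap'])
E
```

```text
[469.12016533 -52.52130302  20.16056279] [-0.47951981 -0.31736242 -0.61209648] 47.82812618385975
```

Near-zero contact force. Next I release, lift and look.

>>> servo_tool(
  series=[
    [0,0,0,0,0,0],
    [0,0,0,0,0,0],
    [0,0,0,0,0,0],
    [0,0,0,0,0,0],
    [0,0,0,0,0,0],
    [0,0,0,0,0,0],
    [0,0,0,0,0,0],
    [0,0,0,0,0,0],
    [0,0,-0.5,0,0,0],
    [0,0,-1,0,0,0],
  ],
  gripper=7.4,
)

```text
clock: 8.45
eef_pos: [468.8, -52.5, 30.2]
eef_rot: [-3.141, 0.0, 1.44]
wrist_force: [-0.4, -0.5, -0.1]
finger_gap: 74.2
```

```bash
python3 - <<'E'
from h import *
go(452,-265,190,1.439)
t=T()
E
```

```text
go [-21.29, 1.1, -15.98] [-0.001, 0.0, 0.001]
```

>>> servo_tool(
  series=[
    [0,0,-3,0,0,0],
    [0,0,-7,0,0,0],
    [0,0,-11,0,0,0],
    [-2,1,-14,0,0,0],
    [-5,2.6,-14,0,0,0],
    [-8.5,4.4,-14,0,0,0],
    [-12,6.2,-14,0,0,0],
    [-15.5,8,-14,0,0,0],
    [-19,9.8,-14,0,0,0],
    [-21.5,11,-14,0,0,0],
  ],
)

```text
clock: 9.28
eef_pos: [550.3, -282.9, 170.3]
eef_rot: [3.141, 0.0, 1.439]
wrist_force: [0.3, 1.3, -0.4]
finger_gap: 73.8
```

```bash
python3 - <<'E'
from h import *
import time
c=cam('wrist');c=cam('wrist');c=cam('wrist'); save(c,'w6.png'); print(T()[:3,3])
for x,y,r,a in reds(c,200): print(np.round([x,y,r,a],1),ray(c,x,y,28).round(1))
for n in('scene','side'):
  c=cam(n)
  for x,y,r,a in reds(c,50): print(n,np.round([x,y,r,a],1),ray(c,x,y,28).round(1))
save(c,'s6.png'); go(550,-281,72,1.439)
E
```

```text
[ 549.73475723 -281.46641473  169.7227894 ]
[250.4 265.4  19.5 995. ] [ 527.3 -385.3   28. ]
[  68.7  195.5   21.8 1206. ] [ 340.2 -274.1   28. ]
[258.  174.   20.6 992. ] [ 550.6 -277.9   28. ]
[ 337.1  168.4   21.6 1313.5] [ 636.  -283.2   28. ]
[ 135.7   19.3   26.9 1617.5] [ 454.4 -112.4   28. ]
scene [  76.5  375.    33.5 1217.5] [ 417.5 -683.8   28. ]
scene [188.6 292.3   8.5 197. ] [ 529.6 -383.1   28. ]
scene [243.3 280.1   8.3 190.5] [ 636.4 -283.1   28. ]
scene [154.5 269.7   8.1 186. ] [ 413.1 -374.4   28. ]
scene [216.2 264.8   8.1 184.5] [ 549.7 -280.2   28. ]
scene [157.2 231.2   7.5 161.5] [ 347.2 -273.2   28. ]
scene [233.5 193.5   7.1 136.5] [468.1 -52.9  28. ]
scene [262.5 162.5   7.4 133. ] [485.8  96.3  28. ]
side [261.5 228.5   6.5  76. ] [491.5  86.5  28. ]
side [290.  192.5  14.  236. ] [467.1 -85.5  28. ]
side [342.4 166.    6.2 105.5] [ 349.3 -272.5   28. ]
side [287.2 149.1   5.6  84. ] [ 552.1 -278.4   28. ]
side [333.  143.    5.8  88.5] [ 414.6 -374.9   28. ]
side [264.7 142.2   5.5  80.5] [ 639.6 -281.    28. ]
side [302.8 133.1   5.6  84. ] [ 532.3 -384.    28. ]
go [-0.15, 0.05, 9.81] [-0.0, -0.0, 0.001]
```

View pics/w6.png

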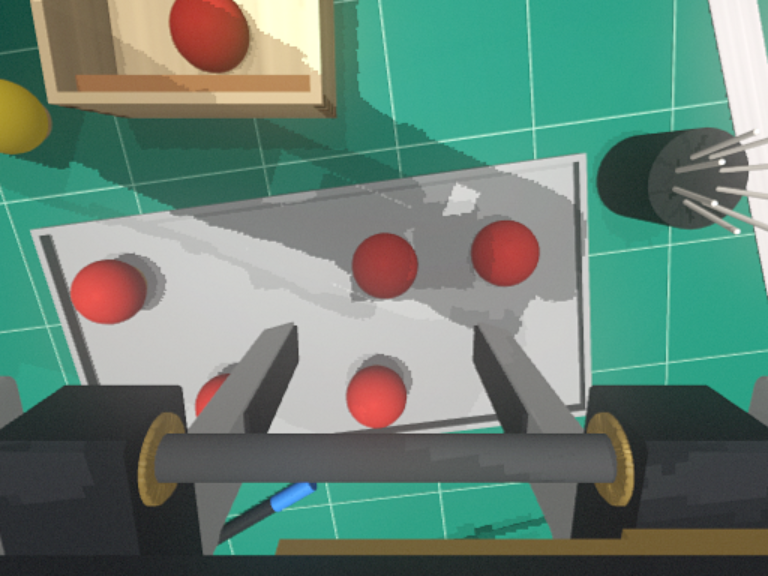

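View pics/s6.png

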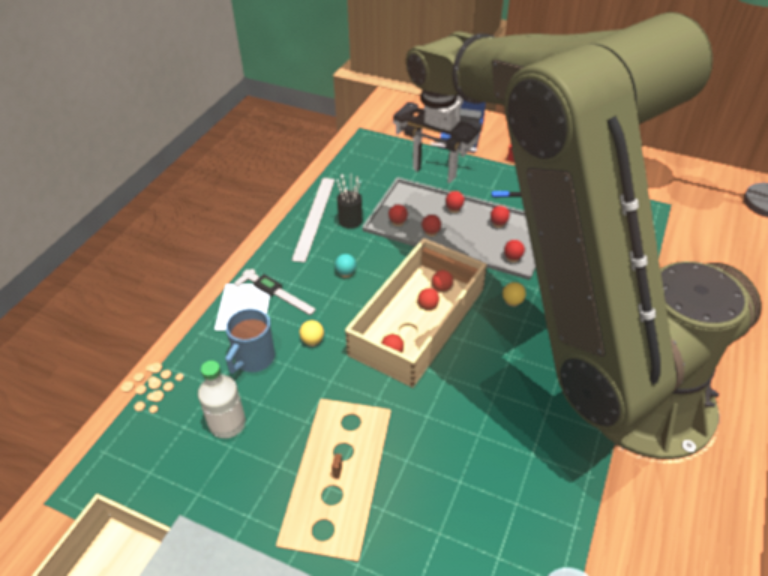

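B is seated in pocket 2: scene measures (468,-53), and in the side view it sits at (429,299). C measures (551,-280), so I descend on it directly.

>>> servo_tool(
  series=[
    [0.1,0.1,3,0,0,0],
    [0.1,0.1,6,0,0,0],
    [0.1,0.1,9,0,0,0],
    [0.1,0.1,11,0,0,0],
    [0.1,0.1,13,0,0,0],
    [0.1,0.1,14.5,0,0,0],
    [0.1,0.1,15.2,0,0,0],
    [0.1,0.1,15.2,0,0,0],
    [0.1,0.1,15.2,0,0,0],
    [0.1,0.1,15.2,0,0,0],
  ],
)

```text
clock: 10.37
eef_pos: [551.7, -279.1, 19.4]
eef_rot: [3.14, 0.001, 1.44]
wrist_force: [-0.4, -0.1, 0.6]
finger_gap: 74.4
```

>>> servo_tool(
  series=[
    [0,0,0,0,0,0],
    [0,0,0,0,0,0],
    [0,0,0,0,0,0],
    [0,0,0,0,0,0],
    [0,0,0,0,0,0],
    [0,0,0,0,0,0],
    [0,0,0,0,0,0],
    [0,0,0,0,0,0],
    [0,0,0,0,0,0],
    [0,0,0,0,0,0],
  ],
  gripper=4.2,
  grip_force=8,
)

```text
clock: 11.2
eef_pos: [551.1, -279.2, 18.1]
eef_rot: [3.141, 0.0, 1.44]
wrist_force: [-1.4, 0.9, 4.4]
finger_gap: 47.7
```

>>> servo_tool(
  series=[
    [0,0,-1,0,0,0],
    [0,0,-3,0,0,0],
    [0,0,-6,0,0,0],
    [0,0,-9,0,0,0],
    [0,0,-12,0,0,0],
    [0,0,-15,0,0,0],
    [0,0,-17,0,0,0],
    [0,0,-17,0,0,0],
    [0,0,-17,0,0,0],
    [0,0,-17,0,0,0],
  ],
)

```text
clock: 12.03
eef_pos: [550.6, -278.9, 186.9]
eef_rot: [-3.14, -0.001, 1.44]
wrist_force: [-0.4, 0.4, -1.6]
finger_gap: 47.2
```

```bash
python3 - <<'E'
from h import *
c=cam('wrist'); s=read_state(); print(s['eef_pos'],s['finger_gap'])
L=max(reds(c,200),key=lambda q:q[3]); t=T(); p=ray(c,L[0],L[1],t[2,3]+10); print(L,(t[:3,:3].T@(p-t[:3,3])).round(1))
go(480,29.5,188,1.439)
E
```

```text
[ 550.56537843 -278.86621742  186.4891546 ] 47.46016912132886
(259.6380310058594, 241.41104125976562, 40.33869171142578, 4190.5) [ -4.6   0.4 -10. ]
go [29.65, -11.02, -0.1] [-0.002, -0.001, 0.001]
```

>>> servo_tool(
  series=[
    [2.5,-0.9,0,0,0,0],
    [6,-2.2,0,0,0,0],
    [9.5,-3.5,0,0,0,0],
    [13,-4.8,0,0,0,0],
    [16.5,-6.1,0,0,0,0],
    [20,-7.4,0,0,0,0],
    [23.5,-8.7,0,0,0,0],
    [27,-10,0,0,0,0],
    [29.5,-11,0,0,0,0],
    [30,-11,0,0,0,0],
  ],
)

```text
clock: 12.92
eef_pos: [479.6, 35.8, 187.0]
eef_rot: [-3.14, -0.0, 1.443]
wrist_force: [0.5, -0.1, -0.9]
finger_gap: 47.5
```

```bash
python3 - <<'E'
from h import *
for i in range(3): c=cam('wrist')
save(c,'w7.png')
go(480.5,33,75,1.439);go(480.5,33,20.8,1.439);print(T()[:3,3])
E
```

```text
go [0.05, -0.06, 11.23] [-0.001, 0.0, 0.002]
go [0.05, -0.05, 16.65] [-0.001, 0.0, 0.002]
[481.11820402  32.44288205 187.27705807]
```

View pics/w7.png

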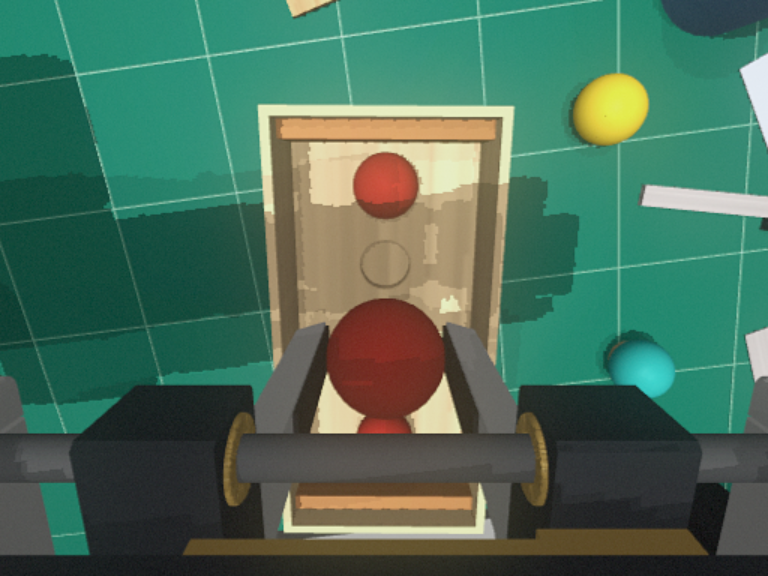

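The ball is at view px (386,358), almost as B was, so the mask estimate was off. Pocket 3 is at (385,264).

```bash
python3 - <<'E'
from h import *
for i in range(1): c=cam('wrist')
f=lambda x,y,z: ray(c,x/1.5,y/1.5,z).round(1)
print('p3',f(385,264,16),'pk4',f(386,185,30),'rim far',f(258,106,80),f(513,107,80),'near',f(285,531,80),f(485,531,80))
go(480.5,31,20.8,1.439);print(T()[:3,3])
E
```

```text
p3 [479.   29.7  16. ] pk4 [487.7  90.7  30. ] rim far [418.6 148.1  80. ] [568.5 128.   80. ] near [ 378.5 -152.9   80. ] [ 529.5 -172.3   80. ]
go [-0.09, -0.04, 16.65] [-0.001, 0.0, 0.001]
[481.22998188  31.90282773 187.34645917]
```

>>> servo_tool(
  series=[
    [-0.1,-0.1,3,0,0,0],
    [-0.1,-0.1,6,0,0,0],
    [-0.1,-0.1,9,0,0,0],
    [-0.1,-0.1,11,0,0,0],
    [-0.1,-0.1,12,0,0,0],
    [-0.1,-0.1,13,0,0,0],
    [-0.1,-0.1,13.5,0,0,0],
    [-0.1,-0.1,14,0,0,0],
    [-0.1,-0.1,14,0,0,0],
    [-0.1,-0.1,14,0,0,0],
  ],
)

```text
clock: 13.95
eef_pos: [480.4, 31.7, 48.5]
eef_rot: [3.141, -0.0, 1.44]
wrist_force: [0.4, 0.5, -0.4]
finger_gap: 47.5
```

>>> servo_tool(
  series=[
    [0,0,0.5,0,0,0],
    [0,0,1,0,0,0],
    [0,0,1.5,0,0,0],
    [0,0,1.9,0,0,0],
    [0,0,2.2,0,0,0],
    [0,0,2.5,0,0,0],
    [0,0,2.65,0,0,0],
    [0,0,2.65,0,0,0],
    [0,0,2.65,0,0,0],
    [0,0,2.65,0,0,0],
  ],
)

```text
clock: 14.78
eef_pos: [480.2, 31.8, 21.6]
eef_rot: [3.141, -0.0, 1.44]
wrist_force: [-0.1, -0.4, -1.0]
finger_gap: 47.2
```

>>> servo_tool(
  series=[
    [0,0,0,0,0,0],
    [0,0,0,0,0,0],
    [0,0,0,0,0,0],
    [0,0,0,0,0,0],
    [0,0,0,0,0,0],
    [0,0,0,0,0,0],
    [0,0,0,0,0,0],
    [0,0,0,0,0,0],
    [0,0,-0.5,0,0,0],
    [0,0,-1,0,0,0],
  ],
  gripper=7.4,
)

```text
clock: 15.62
eef_pos: [479.9, 31.8, 31.7]
eef_rot: [-3.141, 0.0, 1.44]
wrist_force: [-0.1, -0.4, 0.3]
finger_gap: 73.7
```

```bash
python3 - <<'E'
from h import *
print(T()[:3,3]);go(479,240,180,1.805)
E
```

```text
[479.9496145   31.77763759  31.72548889]
go [20.63, -2.82, -14.83] [-0.001, -0.0, -0.365]
```

>>> servo_tool(
  series=[
    [0,0,-4,0,0,0],
    [0,0,-8,0,0,0],
    [0,0,-12,0,0,-0.05],
    [3,-0.4,-15,0,0,-0.1],
    [6.5,-0.9,-17,0,0,-0.15],
    [10,-1.4,-19,0,0,-0.2],
    [13.5,-1.9,-20,0,0,-0.25],
    [17,-2.3,-21,0,0,-0.3],
    [20.6,-2.8,-22,0,0,-0.365],
    [24,-2.8,-23,0,0,-0.365],
  ],
)

```text
clock: 16.45
eef_pos: [482.8, 275.4, 262.9]
eef_rot: [3.141, -0.0, 1.809]
wrist_force: [0.8, 0.2, 0.0]
finger_gap: 74.0
```

```bash
python3 - <<'E'
from h import *
for i in range(3): c=cam('wrist')
save(c,'w8.png'); print(T()[:3,3], read_state()['eef_rot'])
c=cam('side'); save(c,'s8.png')
E
```

```text
[483.4024741  275.02644015 262.10691321] [ 3.14067704e+00 -2.00870942e-04  1.80749944e+00]
```

View pics/w8.png

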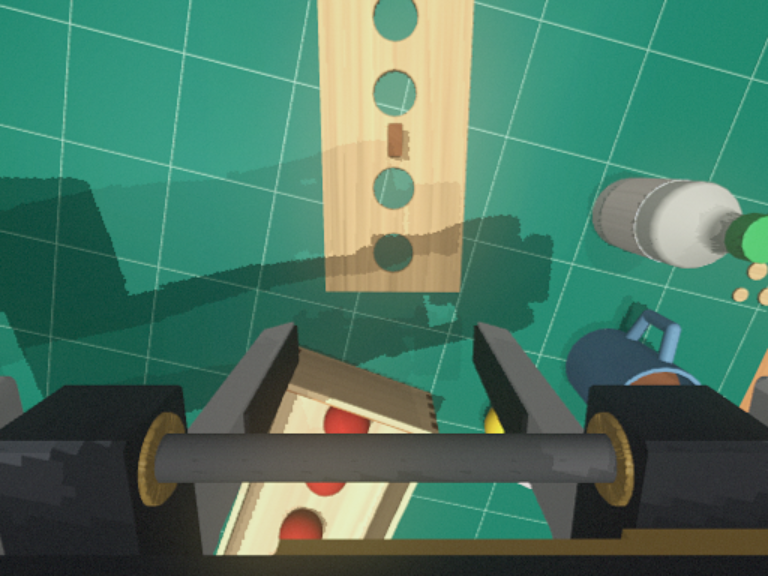

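View pics/s8.png

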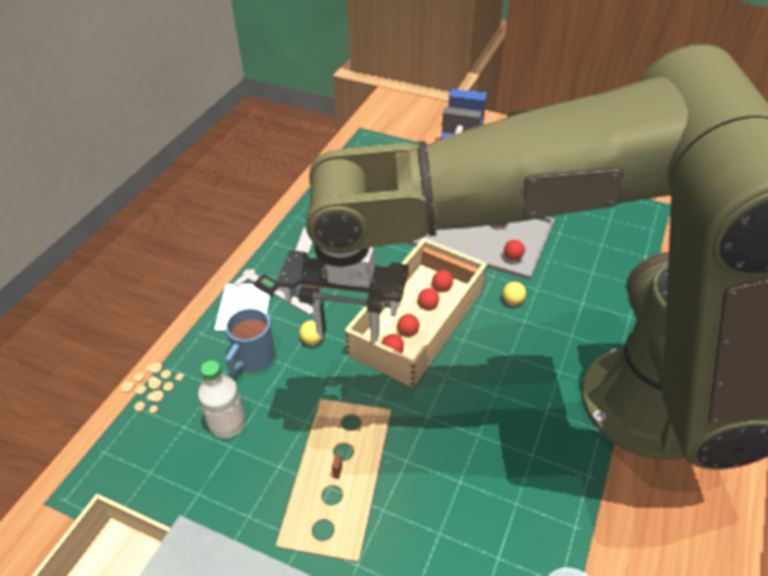

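Side view: four red knobs in a row in the box, and the sheet undisturbed. Wrist view px: sheet near corners (326,292) and (461,291), holes at (392,252), (393,188), (395,93) and (396,17), fin near (396,140).

```bash
python3 - <<'E'
from h import *
c=cam('wrist'); h=cv2.cvtColor(c['pixels'],cv2.COLOR_RGB2HSV)
m=((h[...,0]<30)&(h[...,1]>30)&(h[...,2]>70)).astype(np.uint8); m[200:]=0; m[:,:195]=0;m[:,330:]=0
m=cv2.morphologyEx(m,cv2.MORPH_OPEN,np.ones((3,3)))
cs,hi=cv2.findContours(m,cv2.RETR_CCOMP,cv2.CHAIN_APPROX_NONE)
H=[]
for k,g in zip(cs,hi[0]):
    a=cv2.contourArea(k)
    if a<150: continue
    if g[3]>=0:
        (x,y),r=cv2.minEnclosingCircle(k); M=cv2.moments(k)
        print('hole',a,r,x*1.5,y*1.5,ray(c,x,y,6).round(1),ray(c,M['m10']/M['m00'],M['m01']/M['m00'],4).round(1))
# edges by row
L=[];Rr=[]
for v in range(5,190,3):
    xs=np.where(m[v])[0]
    if len(xs)>20: L.append(ray(c,xs.min()-.5,v,6)[:2]);Rr.append(ray(c,xs.max()+.5,v,6)[:2])
for n,q in(('L',L),('R',Rr)):
    q=np.array(q); p=np.polyfit(q[:,1],q[:,0],1); print(n,p,np.std(q[:,0]-np.polyval(p,q[:,1])).round(2), 'x at y=370',np.polyval(p,370))
f=lambda x,y,z: ray(c,x/1.5,y/1.5,z).round(1)
print('corners',f(326,292,6),f(461,291,6))
print('fin top ends',f(395,124,48),f(395,160,6), f(388,124,48),f(402,124,48))
E
python3 - <<'E'
import cv2
i=cv2.imread('pics/w8.png')[60:220,310:490]; cv2.imwrite('pics/w8c.png',cv2.resize(i,None,fx=3.5,fy=3.5))
E
```

```text
hole 556.0 13.90040397644043 394.20652770996094 248.05435180664062 [491.8 270.7   6. ] [492.  270.2   4. ]
hole 631.0 14.745036125183105 394.9852752685547 183.75 [477.9 330.2   6. ] [477.8 330.2   4. ]
hole 719.0 16.156076431274414 396.0 88.3125 [458.9 411.3   6. ] [458.5 411.8   4. ]
L [-2.36282485e-01  4.86909409e+02] 0.43 x at y=370 399.48488926787564
R [-2.37382735e-01  6.24837747e+02] 0.43 x at y=370 537.006134450532
corners [436.3 211.8   6. ] [566.8 244.2   6. ]
fin top ends [465.2 378.2  48. ] [472.8 351.1   6. ] [459.6 376.8  48. ] [470.8 379.5  48. ]
```

View pics/w8c.png

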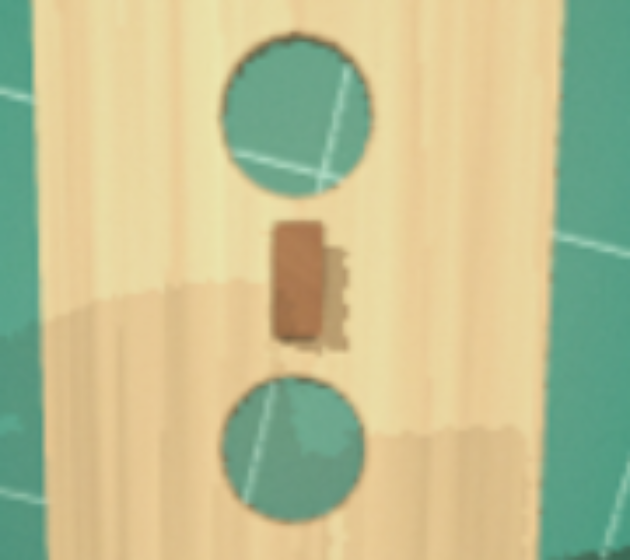

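```bash
python3 - <<'E'
from h import *
go(469,370.7,110,1.803)
E
```

```text
go [9.86, 0.87, 15.13] [-0.0, 0.0, 0.002]
```

>>> servo_tool(
  series=[
    [2,0.2,2,0,0,0],
    [4.5,0.4,5,0,0,0],
    [7,0.6,8,0,0,0],
    [9,0.8,11,0,0,0],
    [9.9,0.9,14,0,0,0],
    [9.9,0.9,15.1,0,0,0],
    [9.9,0.9,15.1,0,0,0],
    [9.9,0.9,15.1,0,0,0],
    [9.9,0.9,15.1,0,0,0],
    [9.9,0.9,15.1,0,0,0],
  ],
)

```text
clock: 17.53
eef_pos: [470.5, 371.4, 112.7]
eef_rot: [3.139, -0.001, 1.804]
wrist_force: [-0.5, 0.5, -0.2]
finger_gap: 73.9
```

```bash
python3 - <<'E'
from h import *
c=cam('wrist');save(c,'w9.png')
go(469,370.7,18,1.803);print(T()[:3,3])
E
```

```text
go [-0.06, -0.17, 9.43] [0.003, -0.001, 0.001]
[470.32076695 371.5058125  112.31482653]
```

View pics/w9.png

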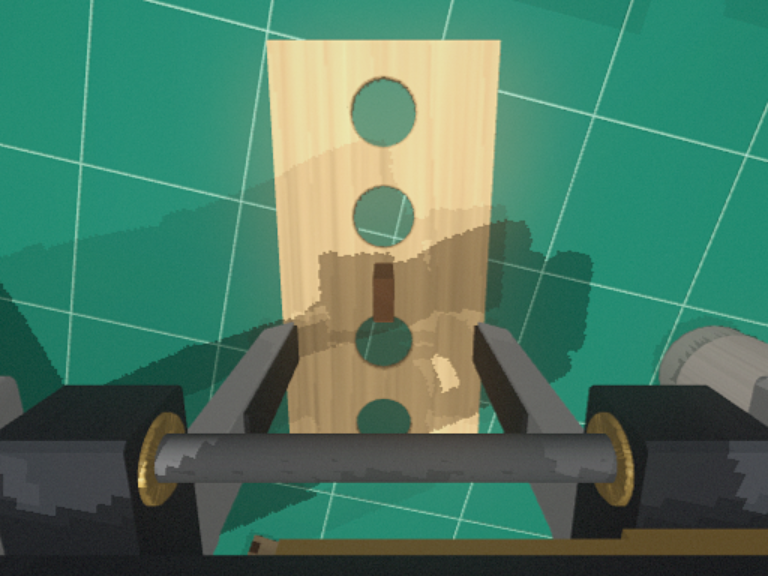

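The fin, at view px (383,292), is centred between the fingers. I check its centre from the holes and far corners, then descend.

```bash
python3 - <<'E'
from h import *
c=cam('wrist')
f=lambda x,y,z: ray(c,x/1.5,y/1.5,z)
n=np.array([-.2304,.9731,0])
for nm,p,k in(('h4',f(384,112,5),104),('h3',f(384,216,5),42),('h2',f(384,341,5),-42),('far',(f(268,40,6)+f(499,40,6))/2,143)): print(nm,p.round(1),'centre',(p-k*n).round(1))
go(468.8,371,18,1.803);print(T()[:3,3])
E
```

```text
h4 [444.6 472.2   5. ] centre [468.5 371.    5. ]
h3 [458.8 412.3   5. ] centre [468.5 371.4   5. ]
h2 [478.2 330.5   5. ] centre [468.5 371.4   5. ]
far [435.4 509.7   6. ] centre [468.3 370.6   6. ]
go [-0.03, -0.16, 9.39] [0.002, -0.001, 0.001]
[470.13929247 371.55156208 111.94700892]
```

>>> servo_tool(
  series=[
    [0,-0.1,2,0,0,0],
    [0,-0.1,4,0,0,0],
    [0,-0.1,6,0,0,0],
    [0,-0.1,8,0,0,0],
    [0,-0.1,9,0,0,0],
    [0,-0.1,9.4,0,0,0],
    [0,-0.1,9.4,0,0,0],
    [0,-0.1,9.4,0,0,0],
    [0,-0.1,9.4,0,0,0],
    [0,-0.1,9.4,0,0,0],
  ],
)

```text
clock: 18.47
eef_pos: [469.0, 371.9, 17.6]
eef_rot: [3.14, -0.001, 1.805]
wrist_force: [0.7, -0.6, -0.7]
finger_gap: 74.1
```

>>> servo_tool(
  series=[
    [0,0,0,0,0,0],
    [0,0,0,0,0,0],
    [0,0,0,0,0,0],
    [0,0,0,0,0,0],
    [0,0,0,0,0,0],
    [0,0,0,0,0,0],
    [0,0,0,0,0,0],
    [0,0,0,0,0,0],
    [0,0,0,0,0,0],
    [0,0,0,0,0,0],
  ],
  gripper=0.5,
  grip_force=30,
)

```text
clock: 19.3
eef_pos: [468.6, 371.5, 16.5]
eef_rot: [3.141, -0.0, 1.805]
wrist_force: [-0.6, -1.0, 0.5]
finger_gap: 11.8
```

```bash
python3 - <<'E'
from h import *
s=read_state(); print(s['eef_pos'],s['eef_rot'],s['finger_gap'],s['wrist_force'])
E
```

```text
[468.568693   371.53710677  16.47367247] [ 3.14146125e+00 -5.66985394e-05  1.80472523e+00] 11.849505366701537 [-0.64728308 -1.04392677  0.52826773]
```

>>> servo_tool(
  series=[
    [0,0,-0.4,0,0,0],
    [0,0,-1.2,0,0,0],
    [0,0,-2.5,0,0,0],
    [0,0,-4.5,0,0,0],
    [0,0,-6.5,0,0,0],
    [0,0,-8.5,0,0,0],
    [0,0,-10.5,0,0,0],
    [0,0,-12.2,0,0,0],
    [0,0,-13.3,0,0,0],
    [0,0,-13.8,0,0,0],
  ],
)

```text
clock: 20.13
eef_pos: [468.9, 371.9, 157.1]
eef_rot: [3.139, -0.001, 1.805]
wrist_force: [0.9, 1.1, -1.8]
finger_gap: 11.9
```

```bash
python3 - <<'E'
from h import *
c=cam('wrist');save(c,'w10.png');c=cam('side');save(c,'s10.png')
go(474,-12,160,1.44);print(T()[:3,3],read_state()['finger_gap'])
E
```

```text
go [-37.44, -8.38, -0.5] [0.001, -0.001, 0.365]
[468.67671659 371.63337263 155.32508498] 11.926307881316257
```

View pics/w10.png

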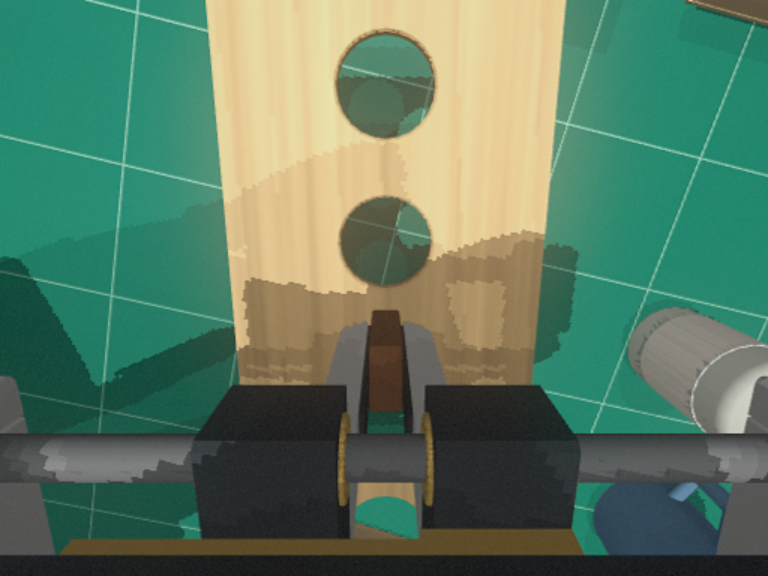

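View pics/s10.png

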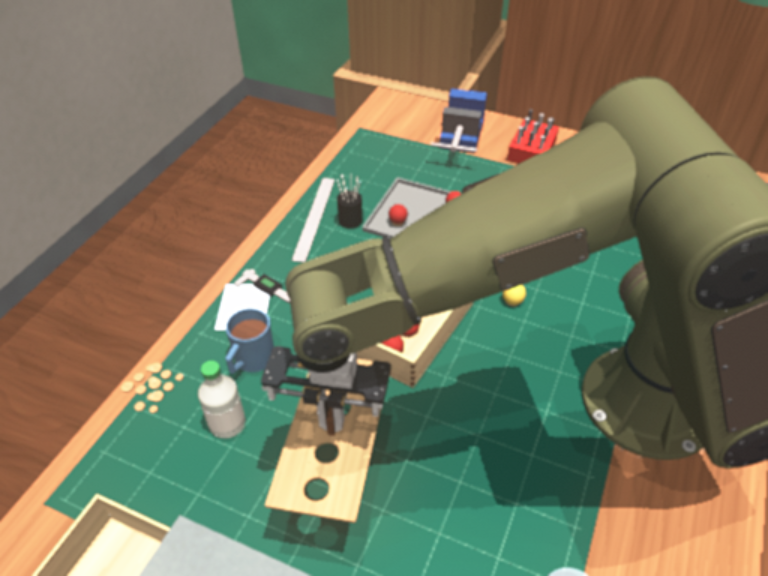

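The sheet is held level by its fin, with holes at view px (386,83) and (385,241). I carry it over the box and work out the sheet's pose in the tool.

```bash
cat >> h.py <<'E'
def sheet_tool(c,pts,off=-11.5):
    t=T()
    for (x,y) in pts:
        p=ray(c,x/1.5,y/1.5,t[2,3]+off); print('tool',(t[:3,:3].T@(p-t[:3,3])).round(1),'world',p.round(1))
E
python3 - <<'E'
from h import *
c=cam('wrist'); sheet_tool(c,[(386,83),(385,241)])
sheet_tool(c,[(207,0),(565,0),(238,370),(536,370)],-10.5)
E
```

```text
tool [104.5  -0.7  11.5] world [443.5 472.9 142.7]
tool [41.9 -1.  11.5] world [457.6 412.  142.7]
tool [133.1 -67.7  10.5] world [371.6 485.2 143.7]
tool [133.2  66.4  10.5] world [502.  516.4 143.7]
tool [-17.5 -68.3  10.5] world [406.  338.6 143.7]
tool [-17.5  68.1  10.5] world [538.7 370.2 143.7]
```

>>> servo_tool(
  series=[
    [-1.2,-0.3,0,0,0,0.02],
    [-3.2,-0.7,0,0,0,0.04],
    [-5.5,-1.2,0,0,0,0.07],
    [-8,-1.8,0,0,0,0.1],
    [-10.5,-2.4,0,0,0,0.13],
    [-13,-2.9,0,0,0,0.16],
    [-15.5,-3.5,0,0,0,0.19],
    [-18,-4,-0.2,0,0,0.22],
    [-20.5,-4.6,-0.3,0,0,0.25],
    [-23,-5.1,-0.5,0,0,0.28],
  ],
)

```text
clock: 21.12
eef_pos: [471.2, 134.0, 158.4]
eef_rot: [-3.14, 0.001, 1.522]
wrist_force: [0.6, 0.7, -2.3]
finger_gap: 12.0
```

```bash
python3 - <<'E'
from h import *
go(474,-12,160,1.44);print(T()[:3,3],read_state()['finger_gap'])
E
```

```text
go [-14.57, 0.99, -0.15] [-0.002, 0.001, 0.082]
[471.19177746 133.96169746 158.44432269] 11.987838865696252
```

The sheet is centred in the tool to within 0.5 mm. The wrist camera's tool-y bias is about -0.9 mm, so the box centre is near (474.8,-12).

>>> servo_tool(
  series=[
    [-1.8,0.1,0,0,0,0.01],
    [-3.8,0.3,0,0,0,0.02],
    [-6,0.5,0,0,0,0.03],
    [-8.2,0.7,0,0,0,0.045],
    [-10.4,0.8,0,0,0,0.06],
    [-12.4,0.9,0,0,0,0.07],
    [-13.8,1,0,0,0,0.08],
    [-14.6,1.1,0,0,0,0.082],
    [-14.6,1.1,0,0,0,0.082],
    [-14.6,1.1,0,0,0,0.082],
  ],
)

```text
clock: 21.95
eef_pos: [476.1, -10.4, 159.0]
eef_rot: [-3.141, -0.0, 1.442]
wrist_force: [0.5, -0.2, -2.7]
finger_gap: 12.2
```

```bash
python3 - <<'E'
from h import *
for i in range(2): c=cam('wrist')
save(c,'w11.png');go(474.8,-12,120,1.44);print(T()[:3,3],read_state()['eef_rot'])
E
```

```text
go [-0.24, -0.12, 3.92] [-0.0, -0.0, 0.003]
[476.29586322  -9.78930268 159.21859988] [-3.14116311e+00 -1.17769387e-04  1.44330132e+00]
```

View pics/w11.png

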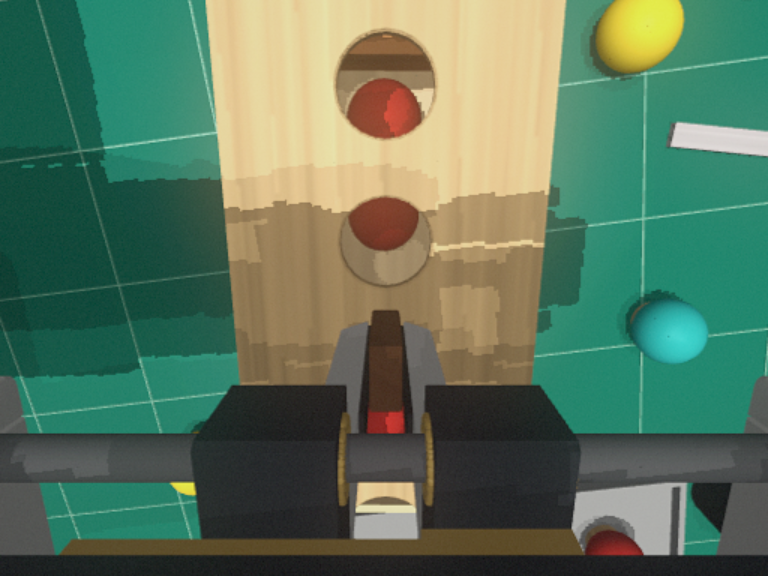

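>>> servo_tool(
  series=[
    [-0.1,-0.1,0.6,0,0,0.003],
    [-0.2,-0.1,1.4,0,0,0.003],
    [-0.2,-0.1,2.4,0,0,0.003],
    [-0.2,-0.1,3.4,0,0,0.003],
    [-0.2,-0.1,4.2,0,0,0.003],
    [-0.2,-0.1,4.7,0,0,0.003],
    [-0.2,-0.1,4.9,0,0,0.003],
    [-0.2,-0.1,4.9,0,0,0.003],
    [-0.2,-0.1,4.9,0,0,0.003],
    [-0.2,-0.1,4.9,0,0,0.003],
  ],
)

```text
clock: 22.88
eef_pos: [475.5, -12.3, 110.8]
eef_rot: [3.141, -0.0, 1.44]
wrist_force: [0.0, -0.3, -1.5]
finger_gap: 12.0
```

```bash
python3 - <<'E'
from h import *
c=cam('wrist')
save(c,'w12.png');go(474.8,-12,110,1.44);print(T()[:3,3],read_state()['eef_rot'])
a=cam('scene')['pixels'][120:250,180:310,::-1];b=cam('side')['pixels'][150:270,220:340,::-1]
cv2.imwrite('pics/sc12.png',cv2.resize(a,None,fx=4.5,fy=4.5,interpolation=2));cv2.imwrite('pics/si12.png',cv2.resize(b,None,fx=4.8,fy=4.8,interpolation=2))
E
```

```text
go [0.02, -0.07, 0.08] [0.001, -0.0, -0.0]
[475.45839552 -12.26516182 110.84226742] [ 3.14085200e+00 -2.37034809e-05  1.43976092e+00]
```

View pics/w12.png

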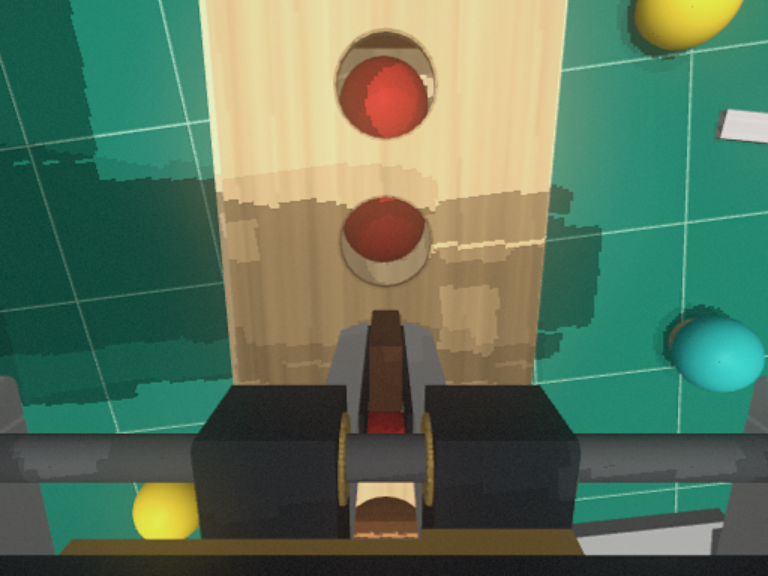

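View pics/sc12.png

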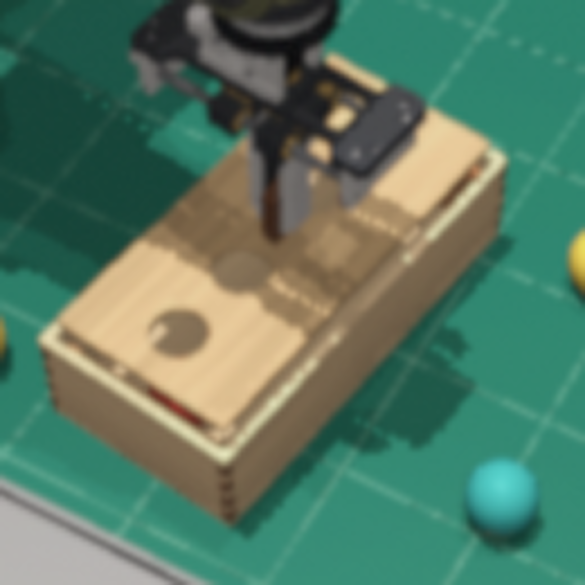

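View pics/si12.png

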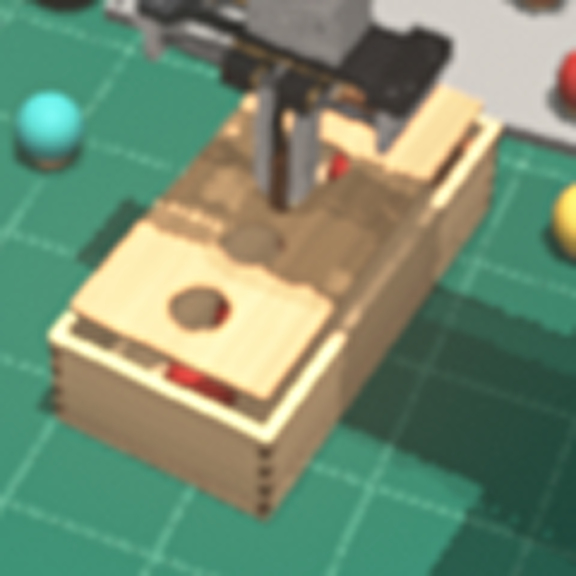

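The sheet lies square over the box in all three views, and the balls are centred through the holes, at columns 384–386. I lower it slowly past the rim and check the force.

>>> servo_tool(
  series=[
    [0,-0.05,0.3,0,0,0],
    [0,-0.05,0.6,0,0,0],
    [0,-0.05,0.9,0,0,0],
    [0,-0.05,1.2,0,0,0],
    [0,-0.05,1.5,0,0,0],
    [0,-0.05,1.7,0,0,0],
    [0,-0.05,1.9,0,0,0],
    [0,-0.05,2,0,0,0],
    [0,-0.05,2,0,0,0],
    [0,-0.05,2,0,0,0],
  ],
)

```text
clock: 23.87
eef_pos: [474.8, -12.2, 90.5]
eef_rot: [3.142, 0.0, 1.44]
wrist_force: [0.6, -0.5, -1.7]
finger_gap: 11.7
```

```bash
python3 - <<'E'
from h import *
s=read_state();print(s['eef_pos'],s['wrist_force'],s['moment'])
E
```

```text
[474.77584369 -12.16353757  90.47383447] [ 0.5527723  -0.52771628 -1.74664064] [-0.03113512 -0.08277408 -0.03341706]
```

Underside at about 74 mm, inside the rim with no contact. Lowering on to just above the ledges.

>>> servo_tool(
  series=[
    [0,0,0.2,0,0,0],
    [0,0,0.4,0,0,0],
    [0,0,0.6,0,0,0],
    [0,0,0.8,0,0,0],
    [0,0,0.95,0,0,0],
    [0,0,1.1,0,0,0],
    [0,0,1.15,0,0,0],
    [0,0,1.15,0,0,0],
    [0,0,1.15,0,0,0],
    [0,0,1.15,0,0,0],
  ],
)

```text
clock: 24.7
eef_pos: [474.8, -12.2, 79.0]
eef_rot: [3.141, -0.0, 1.44]
wrist_force: [-0.2, 0.0, -1.6]
finger_gap: 11.9
```

```bash
python3 - <<'E'
from h import *
s=read_state();print(s['eef_pos'],s['wrist_force'],s['moment'],s['finger_gap'])
E
```

```text
[474.80383463 -12.16678109  79.02904889] [-0.17873971  0.00592815 -1.56346444] [ 0.02674366 -0.07810546 -0.05456943] 11.906315031063887
```

Half a millimetre left by the numbers, so I release and lift.

>>> servo_tool(
  series=[
    [0,0,0,0,0,0],
    [0,0,0,0,0,0],
    [0,0,0,0,0,0],
    [0,0,0,0,0,0],
    [0,0,0,0,0,0],
    [0,0,0,0,0,0],
    [0,0,-0.5,0,0,0],
    [0,0,-2,0,0,0],
    [0,0,-4.5,0,0,0],
    [0,0,-7,0,0,0],
  ],
  gripper=7.4,
)

```text
clock: 25.53
eef_pos: [474.3, -12.1, 149.8]
eef_rot: [-3.14, 0.0, 1.44]
wrist_force: [0.2, 0.3, 0.3]
finger_gap: 73.0
```

```bash
python3 - <<'E'
from h import *
for i in range(2): c=cam('wrist')
save(c,'w13.png');print(T()[:3,3],read_state()['eef_rot'],read_state()['finger_gap'])
a=cam('scene')['pixels'][120:250,180:310,::-1];b=cam('side')['pixels'][150:270,220:340,::-1]
cv2.imwrite('pics/13.png',np.hstack([cv2.resize(a,(400,400),interpolation=2),cv2.resize(b,(400,400),interpolation=2)]))
E
```

```text
[476.39639395 -12.32002362 152.78980311] [ 3.13546513e+00 -2.23595765e-04  1.43982137e+00] 73.77175445898793
```

View pics/w13.png

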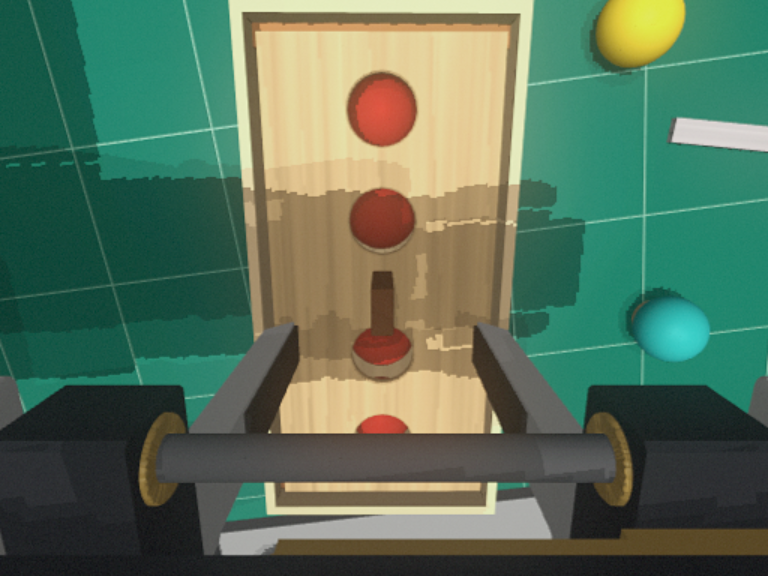

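View pics/13.png

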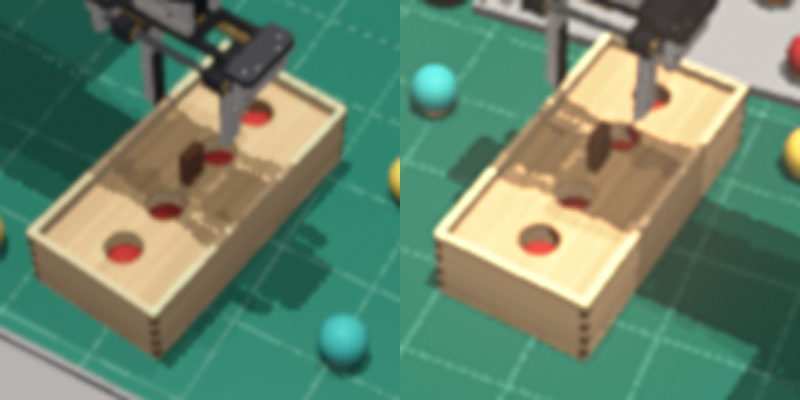

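Wrist view: the sheet lies evenly inside the rim, with holes at view px (382,108), (382,219) and (382,353). I measure it, and recheck the spares.

```bash
python3 - <<'E'
from h import *
c=cam('wrist')
f=lambda x,y,z: ray(c,x/1.5,y/1.5,z).round(1)
for p,k in(((382,109),104),((382,220),42),((382,353),-42)):
    w=f(*p,68); print(w,'centre',(w-k*np.array([.1306,.9914,0])).round(1))
print('width',np.linalg.norm(f(252,60,68)-f(512,60,68)).round(1),np.linalg.norm(f(270,400,68)-f(497,400,68)).round(1))
print(T()[:3,3])
for n in('scene','side'):
  q=cam(n)
  for x,y,r,a in reds(q,50): print(n,np.round([x,y,r,a],1),ray(q,x,y,28).round(1))
go(348.5,-273,180,1.44); go(414,-375.5,180,1.44)
E
```

```text
[485.1  89.3  68. ] centre [471.5 -13.8  68. ]
[477.2  30.1  68. ] centre [471.7 -11.5  68. ]
[466.4 -51.3  68. ] centre [471.9  -9.7  68. ]
width 137.0 144.5
[474.46800249 -12.13975647 148.53021624]
scene [  76.5  375.    33.5 1214.5] [ 417.5 -683.8   28. ]
scene [188.7 292.3   8.5 195.5] [ 529.8 -383.1   28. ]
scene [243.5 280.1   8.3 189. ] [ 636.8 -282.9   28. ]
scene [154.5 269.7   8.1 186. ] [ 413.1 -374.4   28. ]
scene [157.2 231.2   7.5 161.5] [ 347.2 -273.2   28. ]
side [342.4 165.9   6.1  99.5] [ 349.4 -272.8   28. ]
side [333.  143.    5.8  88.5] [ 414.6 -374.9   28. ]
side [303.  133.5   5.9  69.5] [ 530.9 -382.3   28. ]
go [-27.51, -9.07, -3.18] [-0.002, 0.0, -0.0]
go [-36.81, -1.23, -3.19] [-0.002, 0.0, -0.0]
```

>>> servo_tool(
  series=[
    [-1,-0.3,-2,0,0,0],
    [-4.2,-1.4,-3.2,0,0,0],
    [-7.9,-2.6,-3.2,0,0,0],
    [-11.6,-3.8,-3.2,0,0,0],
    [-15.3,-5,-3.2,0,0,0],
    [-19,-6.3,-3.2,0,0,0],
    [-22.7,-7.5,-3.2,0,0,0],
    [-26,-8.6,-3.2,0,0,0],
    [-27.5,-9.1,-3.2,0,0,0],
    [-27.5,-9.1,-3.2,0,0,0],
  ],
)

```text
clock: 26.72
eef_pos: [347.1, -275.0, 180.1]
eef_rot: [-3.14, -0.001, 1.436]
wrist_force: [0.5, 0.8, 0.4]
finger_gap: 74.2
```

```bash
python3 - <<'E'
from h import *
for i in range(3): c=cam('wrist')
save(c,'w14.png'); print(T()[:3,3])
for x,y,r,a in reds(c,200): print(np.round([x,y,r,a],1),ray(c,x,y,28).round(1))
go(348.3,-273,18,1.44)
E
```

```text
[ 348.74007078 -272.20584644  180.41004645]
[317.5 257.   17.8 473.5] [ 406.3 -379.6   28. ]
[421.4 250.4  20.7 791.5] [ 530.2 -387.2   28. ]
[258.  173.5  19.  828.5] [ 348.7 -268.6   28. ]
[510. 155.  17. 227.] [ 626.4 -284.3   28. ]
[357.5   0.7  15.5 340.5] [ 467.5 -110.7   28. ]
go [-0.1, -0.02, 16.24] [-0.001, -0.001, -0.0]
```

View pics/w14.png

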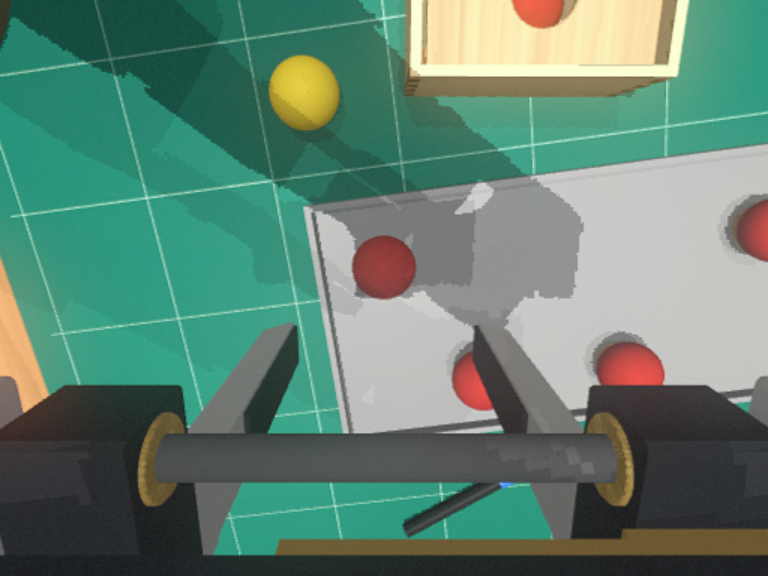

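A, at view px (384,267), is in line with the jaws. Descend, grip and lift.

>>> servo_tool(
  series=[
    [0,0,3,0,0,0],
    [0,0,6,0,0,0],
    [0,0,9,0,0,0],
    [0,0,12,0,0,0],
    [0,0,14,0,0,0],
    [0,0,15.5,0,0,0],
    [0,0,16.2,0,0,0],
    [0,0,16.2,0,0,0],
    [0,0,16.2,0,0,0],
    [0,0,16.2,0,0,0],
  ],
)

```text
clock: 27.7
eef_pos: [349.3, -273.0, 19.9]
eef_rot: [3.14, 0.001, 1.44]
wrist_force: [0.3, 0.2, 0.1]
finger_gap: 74.1
```

>>> servo_tool(
  series=[
    [0,0,0,0,0,0],
    [0,0,0,0,0,0],
    [0,0,0,0,0,0],
    [0,0,0,0,0,0],
    [0,0,0,0,0,0],
    [0,0,0,0,0,0],
    [0,0,0,0,0,0],
    [0,0,0,0,0,0],
    [0,0,0,0,0,0],
    [0,0,0,0,0,0],
  ],
  gripper=4.2,
  grip_force=8,
)

```text
clock: 28.53
eef_pos: [348.7, -273.0, 19.1]
eef_rot: [3.141, 0.0, 1.44]
wrist_force: [-0.8, 0.1, 5.0]
finger_gap: 47.5
```

>>> servo_tool(
  series=[
    [0,0,-1,0,0,0],
    [0,0,-3,0,0,0],
    [0,0,-6,0,0,0],
    [0,0,-9,0,0,0],
    [0,0,-12,0,0,0],
    [0,0,-15,0,0,0],
    [0,0,-18,0,0,0],
    [0,0,-19,0,0,0],
    [0,0,-19,0,0,0],
    [0,0,-19,0,0,0],
  ],
)

```text
clock: 29.37
eef_pos: [348.4, -272.7, 208.3]
eef_rot: [-3.141, -0.0, 1.44]
wrist_force: [-0.1, 0.3, -0.9]
finger_gap: 47.3
```

```bash
python3 - <<'E'
from h import *
s=read_state(); print(s['eef_pos'],s['finger_gap'])
go(480.5,31.5,200,1.44); go(460,-114,200,1.44)
E
```

```text
[ 348.38225438 -272.69794377  208.29621425] 47.331310901848944
go [31.88, 9.13, 0.83] [-0.0, -0.0, -0.0]
go [17.19, 8.99, 0.83] [-0.0, -0.0, -0.0]
```

```bash
python3 - <<'E'
from h import *
go(488.4,91.5,200,1.44)
E
```

```text
go [37.94, 9.13, 0.84] [-0.0, -0.0, -0.0]
```

>>> servo_tool(
  series=[
    [2,0.5,0,0,0,0],
    [5,1.2,0,0,0,0],
    [9,2.2,0,0,0,0],
    [13,3.1,0,0,0,0],
    [17,4.1,0,0,0,0],
    [21,5.1,0,0,0,0],
    [25,6,0,0,0,0],
    [29,7,0,0,0,0],
    [32.5,7.8,0.4,0,0,0],
    [34,8.2,0.8,0,0,0],
  ],
)

```text
clock: 30.2
eef_pos: [474.3, 57.0, 198.7]
eef_rot: [-3.139, -0.0, 1.442]
wrist_force: [0.1, -0.3, -0.5]
finger_gap: 47.2
```

```bash
python3 - <<'E'
from h import *
for i in range(4): c=cam('wrist')
save(c,'w15.png'); print(T()[:3,3],read_state()['eef_rot'])
go(488.4,91.5,110,1.44)
E
```

```text
[473.55457521  53.25930384 199.35691545] [-3.13858946e+00  7.06381847e-04  1.44062243e+00]
go [3.99, 1.0, 8.93] [-0.003, 0.001, 0.001]
```

View pics/w15.png

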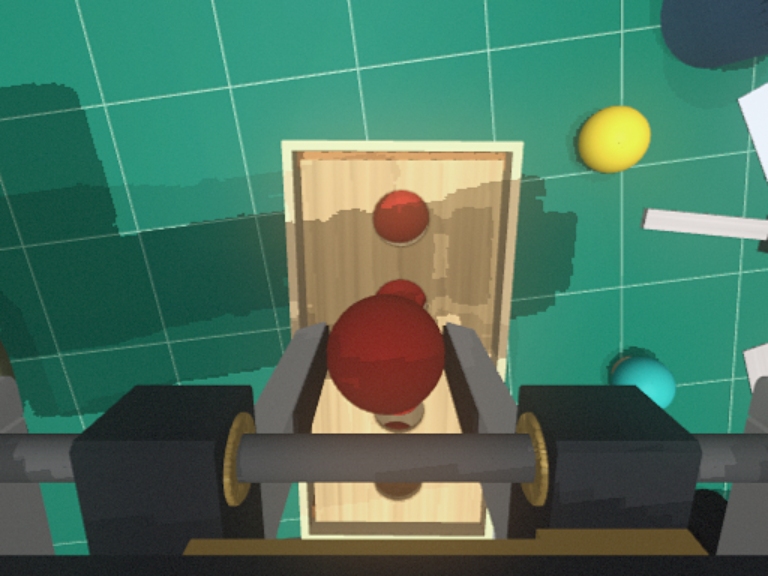

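Hole 4 is at view px (401,218), and the held ball is at (386,354).

```bash
python3 - <<'E'
from h import *
c=cam('wrist'); save(c,'w15b.png'); print(T()[:3,3])
g=cv2.cvtColor(c['pixels'],cv2.COLOR_RGB2HSV); m=((g[...,0]<9)|(g[...,0]>172)).astype(np.uint8)
f=lambda x,y,z: ray(c,x/1.5,y/1.5,z)
w=f(401,218,66);print('hole4',w.round(1),'centre',(w-104*np.array([.1306,.9914,0])).round(1))
e=[f(300,160,68),f(506,160,68),f(307,520,68),f(491,520,68)]; print([x.round(1) for x in e],np.mean(e,0).round(1))
print('rim',np.mean([f(282,142,80),f(523,142,80),f(302,538,80),f(492,538,80)],0).round(1))
E
```

```text
[473.72788369  52.76607015 199.92854987]
hole4 [487.4  89.2  66. ] centre [473.8 -13.9  66. ]
[array([425.7, 136. ,  68. ]), array([560.8, 118.4,  68. ]), array([ 381.2, -145.6,   68. ]), array([ 530.7, -164.6,   68. ])] [474.6 -13.9  68. ]
rim [473.5 -11.5  80. ]
```

```bash
python3 - <<'E'
from h import *
go(488.2,90.8,102,1.44)
E
```

```text
go [3.96, 0.96, 9.79] [-0.002, 0.0, -0.001]
```

>>> servo_tool(
  series=[
    [1.5,0.4,0,0,0,0],
    [3,0.7,1,0,0,0],
    [3.9,0.9,3,0,0,0],
    [4,1,5,0,0,0],
    [4,1,7,0,0,0],
    [4,1,9,0,0,0],
    [4,1,9.8,0,0,0],
    [4,1,9.8,0,0,0],
    [4,1,9.8,0,0,0],
    [4,1,9.8,0,0,0],
  ],
)

```text
clock: 31.28
eef_pos: [490.0, 91.4, 104.2]
eef_rot: [3.14, -0.0, 1.439]
wrist_force: [-0.6, -0.4, 0.3]
finger_gap: 47.3
```

```bash
python3 - <<'E'
from h import *
c=cam('wrist');save(c,'w16.png')
go(488.2,90.8,74,1.44);print(T()[:3,3])
E
```

```text
go [-0.1, -0.18, 3.02] [0.002, -0.0, -0.001]
[490.05106541  91.56350679 104.19357295]
```

View pics/w16.png

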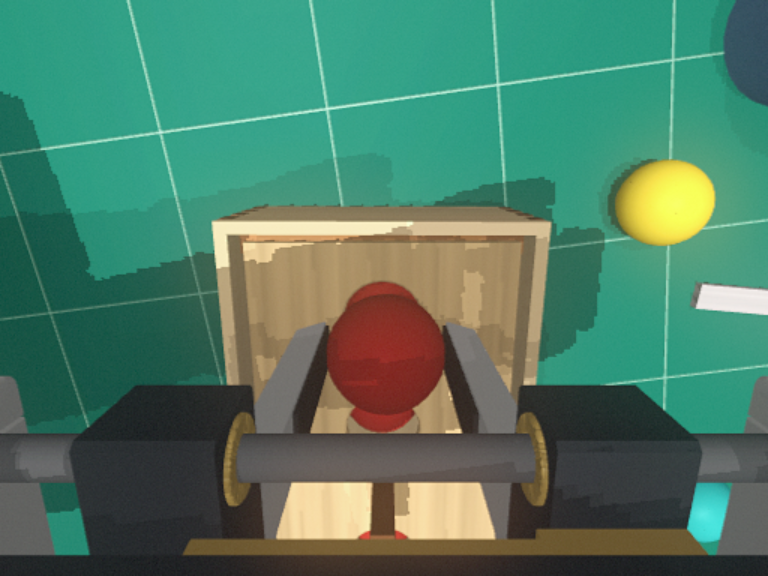

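The hole is at column 382 and the held ball at 386, about 1.5 mm to correct. I lower it with that shift.

>>> servo_tool(
  series=[
    [-0.05,-0.1,0.3,0,0,0],
    [-0.1,-0.15,0.7,0,0,0],
    [-0.1,-0.15,1.1,0,0,0],
    [-0.1,-0.15,1.5,0,0,0],
    [-0.1,-0.15,1.9,0,0,0],
    [-0.1,-0.15,2.3,0,0,0],
    [-0.1,-0.15,2.6,0,0,0],
    [-0.1,-0.15,2.85,0,0,0],
    [-0.1,-0.15,2.9,0,0,0],
    [-0.1,-0.15,2.9,0,0,0],
  ],
)

```text
clock: 32.17
eef_pos: [487.9, 91.0, 73.8]
eef_rot: [-3.141, 0.0, 1.44]
wrist_force: [-0.4, 0.4, 0.1]
finger_gap: 47.5
```

```bash
python3 - <<'E'
from h import *
s=read_state(); print(s['eef_pos'],s['wrist_force'],s['finger_gap'])
E
```

```text
[487.85250471  90.99132325  73.84101092] [-0.44602101  0.35099972  0.10587872] 47.47092613634856
```

>>> servo_tool(
  series=[
    [0,0,0,0,0,0],
    [0,0,0,0,0,0],
    [0,0,0,0,0,0],
    [0,0,0,0,0,0],
    [0,0,0,0,0,0],
    [0,0,0,0,0,0],
    [0,0,-0.5,0,0,0],
    [0,0,-2,0,0,0],
    [0,0,-5,0,0,0],
    [0,0,-8,0,0,0],
  ],
  gripper=7.4,
)

```text
clock: 33.0
eef_pos: [487.3, 90.9, 154.8]
eef_rot: [-3.14, 0.0, 1.44]
wrist_force: [0.1, -0.5, 0.1]
finger_gap: 73.8
```

```bash
python3 - <<'E'
from h import *
for i in range(3): c=cam('wrist')
save(c,'w17.png'); go(414,-375.5,180,1.44)
E
```

```text
go [-47.24, -1.31, -2.44] [0.004, -0.001, -0.0]
```

View pics/w17.png

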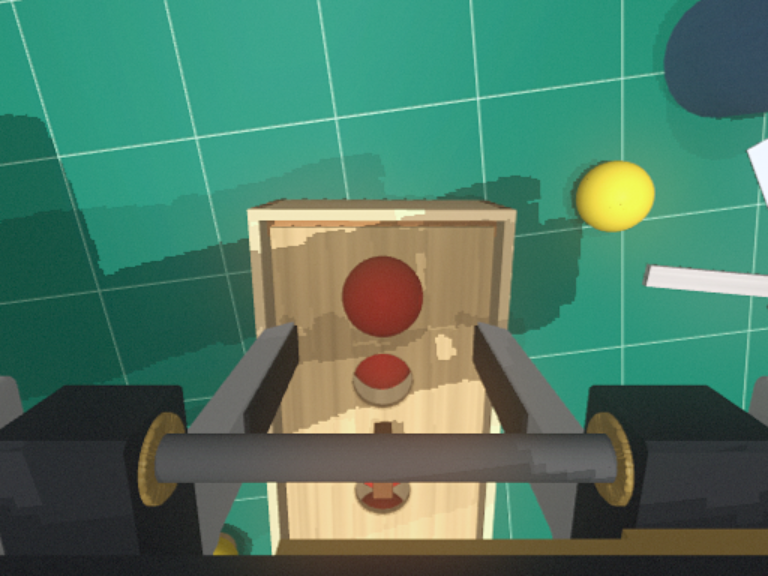

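Knob A is seated in hole 4, at view px (382,296). On to E.

>>> servo_tool(
  series=[
    [-2,-0.1,-2.4,0,0,0],
    [-6,-0.2,-2.4,0,0,0],
    [-10,-0.3,-2.4,0,0,0],
    [-14,-0.4,-2.4,0,0,0],
    [-18,-0.5,-2.4,0,0,0],
    [-22,-0.6,-2.4,0,0,0],
    [-26,-0.7,-2.4,0,0,0],
    [-30,-0.8,-2.4,0,0,0],
    [-34,-0.9,-2.4,0,0,0],
    [-38,-1.1,-2.4,0,0,0],
  ],
)

```text
clock: 33.98
eef_pos: [426.3, -286.0, 177.0]
eef_rot: [-3.14, -0.001, 1.44]
wrist_force: [0.5, 0.7, 0.2]
finger_gap: 73.5
```

```bash
python3 - <<'E'
from h import *
go(414,-375.5,140,1.44)
E
```

```text
go [-9.03, -0.04, 3.7] [-0.001, -0.001, -0.0]
```

>>> servo_tool(
  series=[
    [-3,0,1,0,0,0],
    [-6,0,2,0,0,0],
    [-8,0,3,0,0,0],
    [-9,0,3.7,0,0,0],
    [-9,0,3.7,0,0,0],
    [-9,0,3.7,0,0,0],
    [-9,0,3.7,0,0,0],
    [-9,0,3.7,0,0,0],
    [-9,0,3.7,0,0,0],
    [-9,0,3.7,0,0,0],
  ],
)

```text
clock: 34.82
eef_pos: [415.9, -373.0, 141.5]
eef_rot: [3.141, 0.0, 1.441]
wrist_force: [0.5, -0.1, 0.2]
finger_gap: 73.7
```

```bash
python3 - <<'E'
from h import *
c=cam('wrist'); save(c,'w18.png'); print(T()[:3,3])
for x,y,r,a in reds(c,200): print(np.round([x*1.5,y*1.5,r,a],1),ray(c,x,y,28).round(1))
for n in('scene','side'):
  q=cam(n)
  for x,y,r,a in reds(q,50): print(n,np.round([x,y,r,a],1),ray(q,x,y,28).round(1))
go(414,-375.5,18,1.44)
E
```

```text
[ 415.83628804 -373.15631553  141.37401851]
[385.3 276.1  21.5 958. ] [ 414.8 -371.6   28. ]
[ 558.9  272.5   24.  1514. ] [ 529.4 -384.1   28. ]
[ 735.6   83.1   30.4 2107.5] [ 638.2 -280.8   28. ]
scene [  76.5  375.    33.5 1213.5] [ 417.5 -683.8   28. ]
scene [188.3 292.2   8.6 201.5] [ 528.5 -383.3   28. ]
scene [243.5 280.1   8.3 189. ] [ 636.8 -282.9   28. ]
scene [154.1 269.4   8.3 186.5] [ 411.5 -374.2   28. ]
scene [262.7 152.5   7.3 133.5] [466.3 133.3  28. ]
side [261.4 217.8   7.3 146.5] [508.4  48.5  28. ]
side [332.5 143.5   5.7  82. ] [ 415.4 -371.6   28. ]
side [264.8 142.3   5.7  83.5] [ 639.1 -281.    28. ]
side [302.6 133.2   5.4  75.5] [ 532.7 -383.1   28. ]
side [343.  102.    5.8  68.5] [ 453.4 -630.2   28. ]
go [-0.24, -0.14, 12.32] [0.0, 0.0, 0.0]
```

View pics/w18.png

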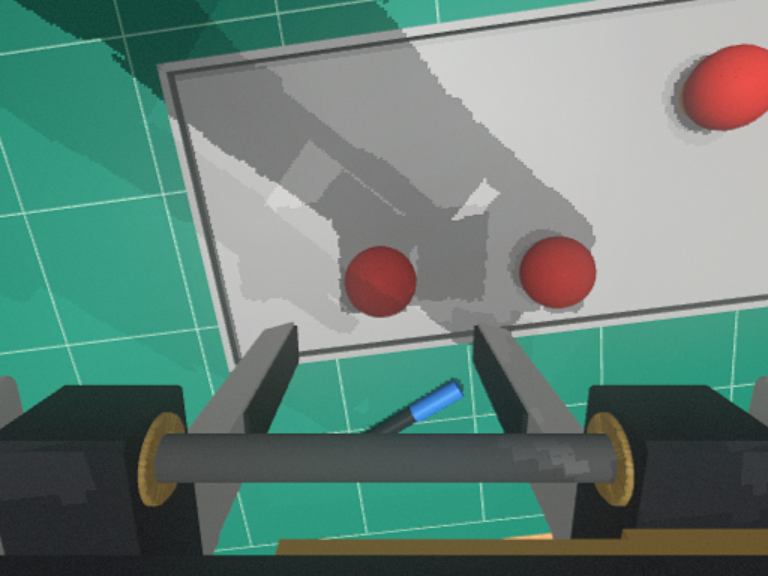

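E is at view px (380,281), near (413,-374.5). F at (558,272) is clear of the jaws.

>>> servo_tool(
  series=[
    [-0.1,-0.2,2.5,0,0,0],
    [-0.15,-0.25,5,0,0,0],
    [-0.15,-0.25,7.5,0,0,0],
    [-0.15,-0.25,10,0,0,0],
    [-0.15,-0.25,11.5,0,0,0],
    [-0.15,-0.25,12.3,0,0,0],
    [-0.15,-0.25,12.3,0,0,0],
    [-0.15,-0.25,12.3,0,0,0],
    [-0.15,-0.25,12.3,0,0,0],
    [-0.15,-0.25,12.3,0,0,0],
  ],
)

```text
clock: 35.8
eef_pos: [413.4, -375.1, 19.2]
eef_rot: [3.14, 0.001, 1.44]
wrist_force: [-0.7, -1.1, -0.0]
finger_gap: 74.2
```

>>> servo_tool(
  series=[
    [0,0,0,0,0,0],
    [0,0,0,0,0,0],
    [0,0,0,0,0,0],
    [0,0,0,0,0,0],
    [0,0,0,0,0,0],
    [0,0,0,0,0,0],
    [0,0,0,0,0,0],
    [0,0,0,0,0,0],
    [0,0,0,0,0,0],
    [0,0,0,0,0,0],
  ],
  gripper=4.2,
  grip_force=8,
)

```text
clock: 36.63
eef_pos: [412.9, -374.7, 18.1]
eef_rot: [3.141, 0.0, 1.44]
wrist_force: [-1.0, 0.5, 3.2]
finger_gap: 47.8
```

>>> servo_tool(
  series=[
    [0,0,-1,0,0,0],
    [0,0,-3,0,0,0],
    [0,0,-6,0,0,0],
    [0,0,-9,0,0,0],
    [0,0,-12,0,0,0],
    [0,0,-15,0,0,0],
    [0,0,-18,0,0,0],
    [0,0,-19,0,0,0],
    [0,0,-19,0,0,0],
    [0,0,-19,0,0,0],
  ],
)

```text
clock: 37.47
eef_pos: [412.7, -374.5, 207.1]
eef_rot: [-3.141, -0.0, 1.44]
wrist_force: [0.4, 0.8, -0.9]
finger_gap: 47.4
```

```bash
python3 - <<'E'
from h import *
s=read_state(); print(s['eef_pos'],s['finger_gap'])
c=cam('wrist'); save(c,'w19.png')
go(480.1,-5,208,1.44)
E
```

```text
[ 412.65260963 -374.46721023  207.14839482] 47.37555026981926
go [37.49, 1.88, -0.12] [-0.002, -0.001, -0.0]
```

View pics/w19.png

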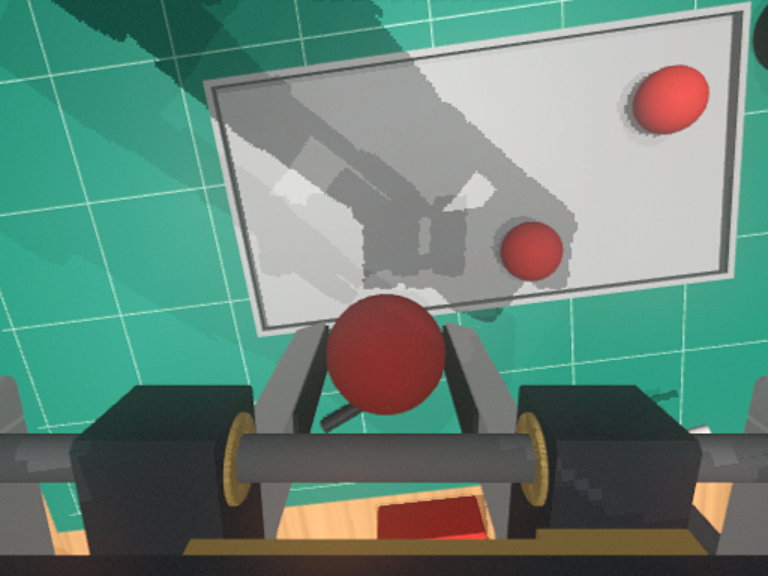

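E is held at view px (386,354), the same as A. On to hole 3 at TCP (480,29.6).

>>> servo_tool(
  series=[
    [2,0.1,0,0,0,0],
    [5,0.3,0,0,0,0],
    [9,0.5,0,0,0,0],
    [13,0.7,0,0,0,0],
    [17,0.9,0,0,0,0],
    [21,1.1,0,0,0,0],
    [25,1.3,0,0,0,0],
    [29,1.5,0,0,0,0],
    [33,1.7,0,0,0,0],
    [36.5,1.8,0,0,0,0],
  ],
)

```text
clock: 38.35
eef_pos: [477.7, -12.8, 206.1]
eef_rot: [-3.139, -0.0, 1.44]
wrist_force: [0.1, -1.0, -1.3]
finger_gap: 47.6
```

```bash
python3 - <<'E'
from h import *
for i in range(3): c=cam('wrist')
save(c,'w20.png'); go(480,29.6,102,1.44)
E
```

```text
go [4.28, -0.3, 10.42] [-0.003, 0.0, 0.003]
```

View pics/w20.png

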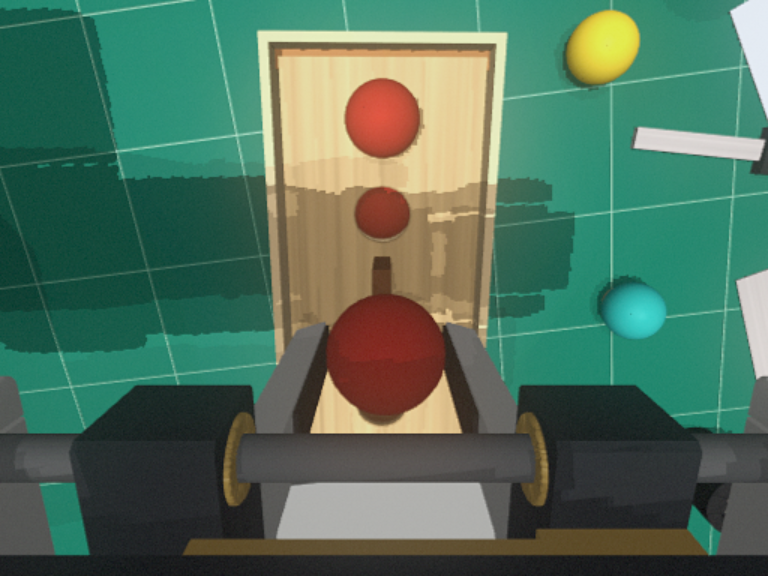

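Hole 3 (382,213) and A (382,118) are in line. Moving over and lowering.

>>> servo_tool(
  series=[
    [1.5,-0.1,0,0,0,0],
    [3.2,-0.2,0.5,0,0,0],
    [4.2,-0.3,2,0,0,0],
    [4.3,-0.3,4,0,0,0],
    [4.3,-0.3,6.5,0,0,0],
    [4.3,-0.3,8.5,0,0,0],
    [4.3,-0.3,10,0,0,0],
    [4.3,-0.3,10.4,0,0,0],
    [4.3,-0.3,10.4,0,0,0],
    [4.3,-0.3,10.4,0,0,0],
  ],
)

```text
clock: 39.33
eef_pos: [481.1, 27.2, 104.2]
eef_rot: [-3.141, 0.0, 1.439]
wrist_force: [0.3, -0.7, -0.2]
finger_gap: 47.1
```

```bash
python3 - <<'E'
from h import *
c=cam('wrist');save(c,'w21.png')
go(480,29.6,73.2,1.44);print(T()[:3,3])
E
```

```text
go [0.2, -0.17, 3.14] [0.001, -0.0, -0.001]
[481.35788187  27.35198485 104.59971404]
```

View pics/w21.png

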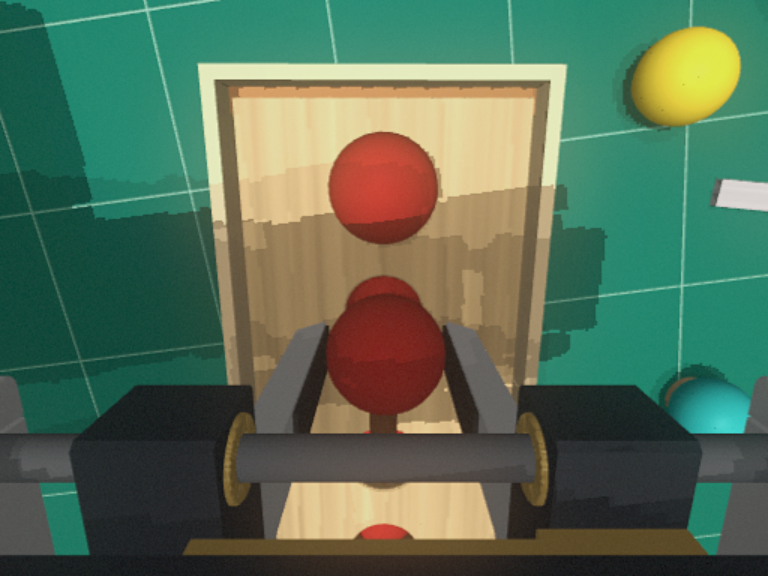

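>>> servo_tool(
  series=[
    [0.1,-0.1,0.3,0,0,0],
    [0.2,-0.15,0.7,0,0,0],
    [0.2,-0.15,1.1,0,0,0],
    [0.2,-0.15,1.5,0,0,0],
    [0.2,-0.15,1.9,0,0,0],
    [0.2,-0.15,2.3,0,0,0],
    [0.2,-0.15,2.6,0,0,0],
    [0.2,-0.15,2.9,0,0,0],
    [0.2,-0.15,3,0,0,0],
    [0.2,-0.15,3,0,0,0],
  ],
)

```text
clock: 40.22
eef_pos: [479.7, 30.0, 73.7]
eef_rot: [-3.141, 0.0, 1.44]
wrist_force: [-0.7, 0.1, 0.1]
finger_gap: 47.7
```

```bash
python3 - <<'E'
from h import *
s=read_state(); print(s['eef_pos'],s['wrist_force'],s['finger_gap'])
E
```

```text
[479.7093127   30.02490294  73.67382272] [-0.66817566  0.1245741   0.07180535] 47.71869101802432
```

>>> servo_tool(
  series=[
    [0,0,0,0,0,0],
    [0,0,0,0,0,0],
    [0,0,0,0,0,0],
    [0,0,0,0,0,0],
    [0,0,0,0,0,0],
    [0,0,0,0,0,0],
    [0,0,-0.5,0,0,0],
    [0,0,-2,0,0,0],
    [0,0,-5,0,0,0],
    [0,0,-9,0,0,0],
  ],
  gripper=7.4,
)

```text
clock: 41.05
eef_pos: [478.5, 30.0, 163.5]
eef_rot: [-3.137, 0.001, 1.44]
wrist_force: [-0.5, -0.5, 0.3]
finger_gap: 74.3
```

```bash
python3 - <<'E'
from h import *
for i in range(3): c=cam('wrist')
save(c,'w22.png'); go(531,-384,180,1.44)
for n in('scene','side'):
  q=cam(n)
  for x,y,r,a in reds(q,50): print(n,np.round([x,y,r,a],1),ray(q,x,y,28).round(1))
E
```

```text
go [-40.4, 10.37, -1.3] [0.005, -0.001, -0.0]
scene [  76.5  375.    33.5 1216.5] [ 417.5 -683.8   28. ]
scene [188.7 292.3   8.5 196.5] [ 529.8 -383.1   28. ]
scene [243.5 280.1   8.3 189. ] [ 636.8 -282.9   28. ]
scene [250.3 165.5   7.3 137. ] [458.5  66.5  28. ]
scene [263.  154.    6.7  56.5] [470.2 128.2  28. ]
side [261.2 217.6   7.7 158. ] [509.2  48.1  28. ]
side [272.1 204.1   7.2 141.5] [500.4 -16.5  28. ]
side [302.7 133.4   5.8  80. ] [ 532.1 -382.7   28. ]
```

View pics/w22.png

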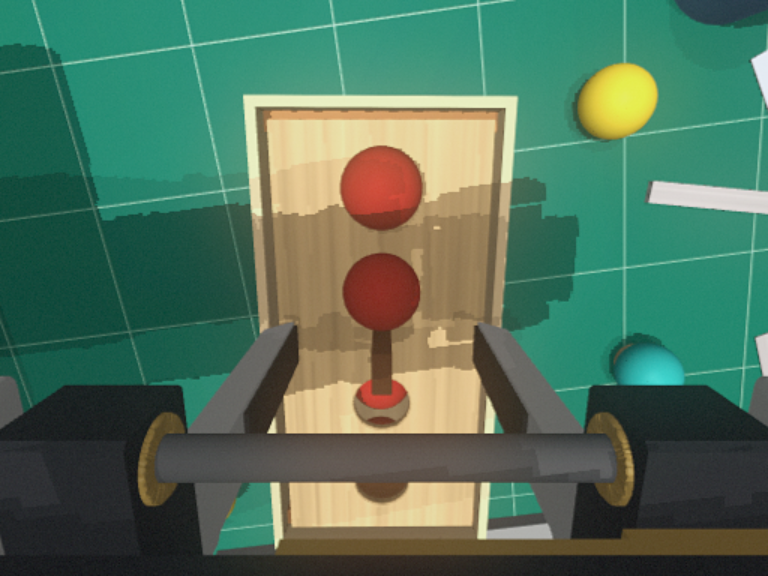

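Knobs A (381,188) and E (381,291) are seated. Next F, at (531,-383.5).

>>> servo_tool(
  series=[
    [-2,0.5,-1.3,0,0,0],
    [-5.5,1.4,-1.3,0,0,0],
    [-9.3,2.4,-1.3,0,0,0],
    [-13.1,3.4,-1.3,0,0,0],
    [-16.9,4.4,-1.3,0,0,0],
    [-20.7,5.3,-1.3,0,0,0],
    [-24.5,6.3,-1.3,0,0,0],
    [-28.3,7.3,-1.3,0,0,0],
    [-32.1,8.3,-1.3,0,0,0],
    [-35.9,9.2,-1.3,0,0,0],
  ],
)

```text
clock: 42.13
eef_pos: [523.6, -339.6, 175.1]
eef_rot: [-3.139, -0.001, 1.44]
wrist_force: [0.2, -0.1, -0.2]
finger_gap: 73.8
```

```bash
python3 - <<'E'
from h import *
go(531,-383.5,140,1.44)
E
```

```text
go [-4.26, 1.32, 3.5] [-0.002, -0.001, -0.0]
```

>>> servo_tool(
  series=[
    [-2,0.6,1,0,0,0],
    [-3.8,1.2,2,0,0,0],
    [-4.3,1.3,3,0,0,0],
    [-4.3,1.3,3.5,0,0,0],
    [-4.3,1.3,3.5,0,0,0],
    [-4.3,1.3,3.5,0,0,0],
    [-4.3,1.3,3.5,0,0,0],
    [-4.3,1.3,3.5,0,0,0],
    [-4.3,1.3,3.5,0,0,0],
    [-4.3,1.3,3.5,0,0,0],
  ],
)

```text
clock: 42.97
eef_pos: [531.6, -382.0, 142.5]
eef_rot: [3.141, 0.0, 1.44]
wrist_force: [-0.5, -0.3, -0.1]
finger_gap: 74.0
```

```bash
python3 - <<'E'
from h import *
c=cam('wrist'); save(c,'w23.png'); print(T()[:3,3])
for x,y,r,a in reds(c,200): print(np.round([x*1.5,y*1.5,r,a],1),ray(c,x,y,28).round(1))
go(531,-383.5,18,1.44)
E
```

```text
[ 531.51249707 -382.09269817  142.35437446]
[ 384.7  278.2   22.7 1283. ] [ 529.9 -382.2   28. ]
[ 537.3   95.3   27.3 2080.5] [ 636.2 -281.2   28. ]
go [-0.14, -0.04, 12.44] [0.0, 0.0, 0.0]
```

View pics/w23.png

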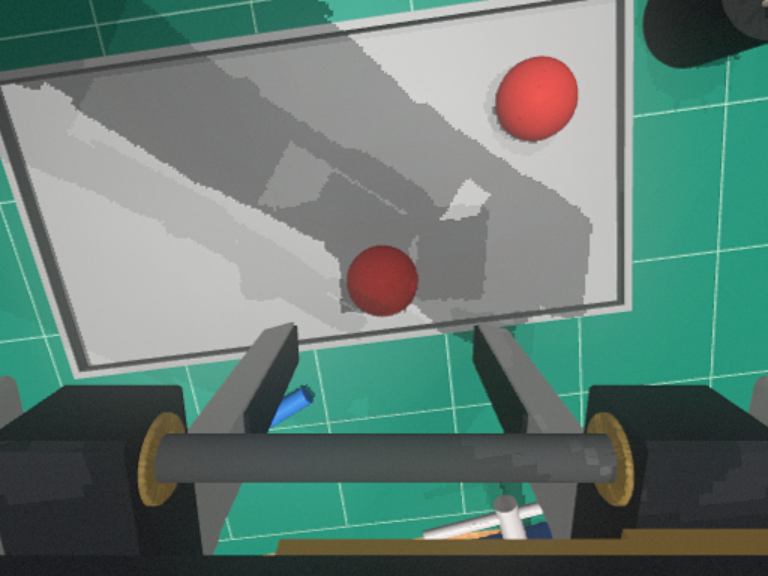

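F is at view px (382,280), centred; D at (537,98) is well clear. Descend, grip and lift.

>>> servo_tool(
  series=[
    [-0.1,-0.1,2.5,0,0,0],
    [-0.15,-0.1,5,0,0,0],
    [-0.15,-0.1,7.5,0,0,0],
    [-0.15,-0.1,10,0,0,0],
    [-0.15,-0.1,11.5,0,0,0],
    [-0.15,-0.1,12.4,0,0,0],
    [-0.15,-0.1,12.4,0,0,0],
    [-0.15,-0.1,12.4,0,0,0],
    [-0.15,-0.1,12.4,0,0,0],
    [-0.15,-0.1,12.4,0,0,0],
  ],
)

```text
clock: 43.85
eef_pos: [530.7, -384.0, 19.4]
eef_rot: [3.14, 0.001, 1.44]
wrist_force: [0.1, 0.2, 0.5]
finger_gap: 74.0
```

>>> servo_tool(
  series=[
    [0,0,0,0,0,0],
    [0,0,0,0,0,0],
    [0,0,0,0,0,0],
    [0,0,0,0,0,0],
    [0,0,0,0,0,0],
    [0,0,0,0,0,0],
    [0,0,0,0,0,0],
    [0,0,0,0,0,0],
    [0,0,0,0,0,0],
    [0,0,0,0,0,0],
  ],
  gripper=4.2,
  grip_force=8,
)

```text
clock: 44.68
eef_pos: [530.2, -383.6, 18.1]
eef_rot: [3.141, 0.0, 1.44]
wrist_force: [-0.8, 0.7, 3.3]
finger_gap: 47.6
```

>>> servo_tool(
  series=[
    [0,0,-1,0,0,0],
    [0,0,-3,0,0,0],
    [0,0,-6,0,0,0],
    [0,0,-9,0,0,0],
    [0,0,-12,0,0,0],
    [0,0,-15,0,0,0],
    [0,0,-18,0,0,0],
    [0,0,-19,0,0,0],
    [0,0,-19,0,0,0],
    [0,0,-19,0,0,0],
  ],
)

```text
clock: 45.52
eef_pos: [530.0, -383.4, 207.1]
eef_rot: [-3.141, -0.0, 1.44]
wrist_force: [0.5, -0.6, -1.1]
finger_gap: 47.3
```

```bash
python3 - <<'E'
from h import *
s=read_state(); print(s['eef_pos'],s['finger_gap'])
go(469,-90,208,1.44)
E
```

```text
[ 529.99038967 -383.42174783  207.06428979] 47.26450529581303
go [28.29, -9.88, -0.08] [-0.001, -0.0, -0.0]
```

>>> servo_tool(
  series=[
    [2,-0.7,0,0,0,0],
    [5,-1.7,0,0,0,0],
    [8.5,-3,0,0,0,0],
    [12,-4.2,0,0,0,0],
    [15.5,-5.4,0,0,0,0],
    [19,-6.6,0,0,0,0],
    [22.5,-7.9,0,0,0,0],
    [25.5,-8.9,0,0,0,0],
    [27.8,-9.7,0,0,0,0],
    [28.3,-9.9,0,0,0,0],
  ],
)

```text
clock: 46.35
eef_pos: [467.6, -87.1, 206.2]
eef_rot: [-3.138, -0.001, 1.442]
wrist_force: [0.6, 0.6, -0.2]
finger_gap: 47.2
```

```bash
python3 - <<'E'
from h import *
for i in range(4): c=cam('wrist')
save(c,'w24.png'); go(468.9,-53.4,102,1.44)
E
```

```text
go [3.7, -0.47, 10.5] [-0.002, -0.0, -0.0]
```

View pics/w24.png

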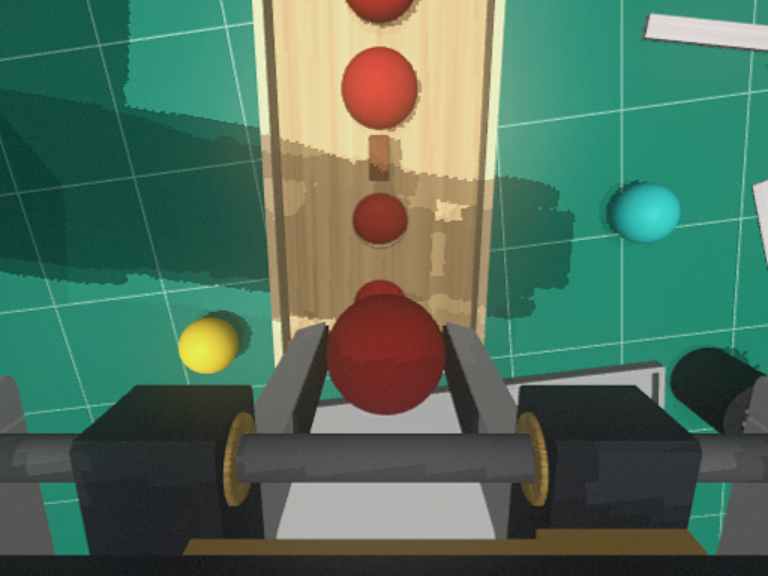

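Hole 2 is at view px (380,219), and the fin just beyond it. Moving over it and down.

>>> servo_tool(
  series=[
    [1.5,-0.2,0,0,0,0],
    [3,-0.4,0.5,0,0,0],
    [3.6,-0.5,2,0,0,0],
    [3.7,-0.5,4,0,0,0],
    [3.7,-0.5,6.5,0,0,0],
    [3.7,-0.5,8.5,0,0,0],
    [3.7,-0.5,10,0,0,0],
    [3.7,-0.5,10.5,0,0,0],
    [3.7,-0.5,10.5,0,0,0],
    [3.7,-0.5,10.5,0,0,0],
  ],
)

```text
clock: 47.38
eef_pos: [469.2, -53.4, 103.2]
eef_rot: [-3.142, 0.0, 1.439]
wrist_force: [-0.0, 0.4, -0.0]
finger_gap: 47.5
```

```bash
python3 - <<'E'
from h import *
c=cam('wrist');save(c,'w25.png')
go(468.9,-53.4,73.2,1.44);print(T()[:3,3])
E
```

```text
go [-0.02, -0.05, 3.05] [0.001, 0.0, -0.001]
[469.40832297 -53.30411672 103.70694826]
```

View pics/w25.png

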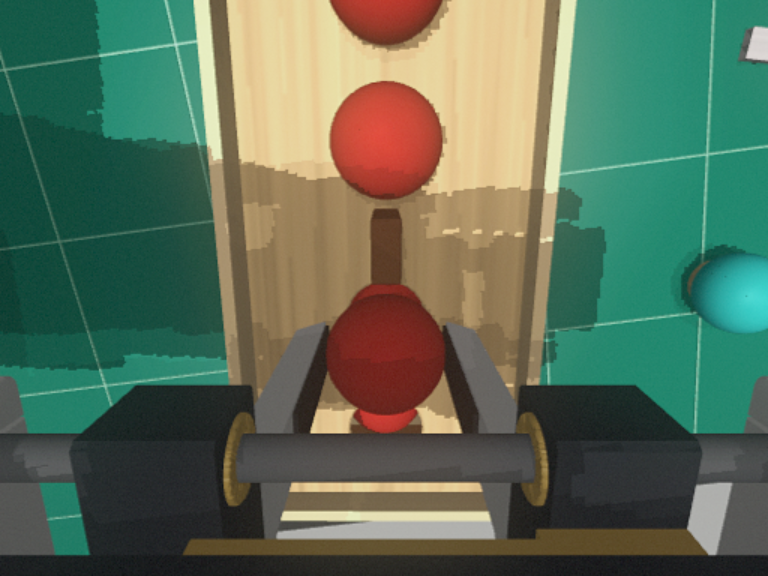

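Aligned: everything is on column 386.

>>> servo_tool(
  series=[
    [0,0,0.3,0,0,0],
    [0,0,0.7,0,0,0],
    [0,0,1.1,0,0,0],
    [0,0,1.5,0,0,0],
    [0,0,1.9,0,0,0],
    [0,0,2.3,0,0,0],
    [0,0,2.6,0,0,0],
    [0,0,2.9,0,0,0],
    [0,0,3,0,0,0],
    [0,0,3,0,0,0],
  ],
)

```text
clock: 48.27
eef_pos: [468.9, -52.9, 72.9]
eef_rot: [-3.142, 0.0, 1.44]
wrist_force: [-1.0, -1.2, 1.6]
finger_gap: 47.4
```

```bash
python3 - <<'E'
from h import *
s=read_state(); print(s['eef_pos'],s['wrist_force'],s['finger_gap'])
E
```

```text
[468.90498217 -52.90268784  72.8704307 ] [-0.95013902 -1.17769959  1.60859441] 47.39710875060966
```

>>> servo_tool(
  series=[
    [0,0,0,0,0,0],
    [0,0,0,0,0,0],
    [0,0,0,0,0,0],
    [0,0,0,0,0,0],
    [0,0,0,0,0,0],
    [0,0,0,0,0,0],
    [0,0,-0.5,0,0,0],
    [0,0,-2,0,0,0],
    [0,0,-5,0,0,0],
    [0,0,-9,0,0,0],
  ],
  gripper=7.4,
)

```text
clock: 49.1
eef_pos: [467.6, -52.5, 162.5]
eef_rot: [-3.137, -0.0, 1.44]
wrist_force: [0.2, 0.0, -0.1]
finger_gap: 73.9
```

```bash
python3 - <<'E'
from h import *
for i in range(3): c=cam('wrist')
save(c,'w26.png'); go(620,-300,180,0.2); print(read_state()['joints'])
for n in('scene','side'):
  q=cam(n); save(q,n+'26.png')
  for x,y,r,a in reds(q,50): print(n,np.round([x,y,r,a],1),ray(q,x,y,28).round(1))
E
```

```text
go [-22.54, 18.09, -1.33] [0.005, -0.003, 1.24]
[-1.89586336e-01  1.64509822e-01  1.78472745e+00 -6.35575155e-06
  1.18696683e+00 -5.86800744e-02]
scene [  76.5  375.    33.5 1215.5] [ 417.5 -683.8   28. ]
scene [243.5 280.1   8.3 189. ] [ 636.8 -282.9   28. ]
scene [233.6 183.1   8.2 162.5] [448.2 -18.9  28. ]
scene [252.  166.    6.7  78. ] [463.9  67.5  28. ]
scene [262.7 152.5   7.3 107.5] [466.3 133.3  28. ]
side [261.5 217.5   7.9 153. ] [508.6  47.2  28. ]
side [272.  203.5   7.6 152.5] [501.6 -18.6  28. ]
side [289.3 185.3   9.4 123. ] [ 481.  -114.9   28. ]
side [265.  142.5   5.4  56. ] [ 637.9 -280.1   28. ]
```

View pics/w26.png

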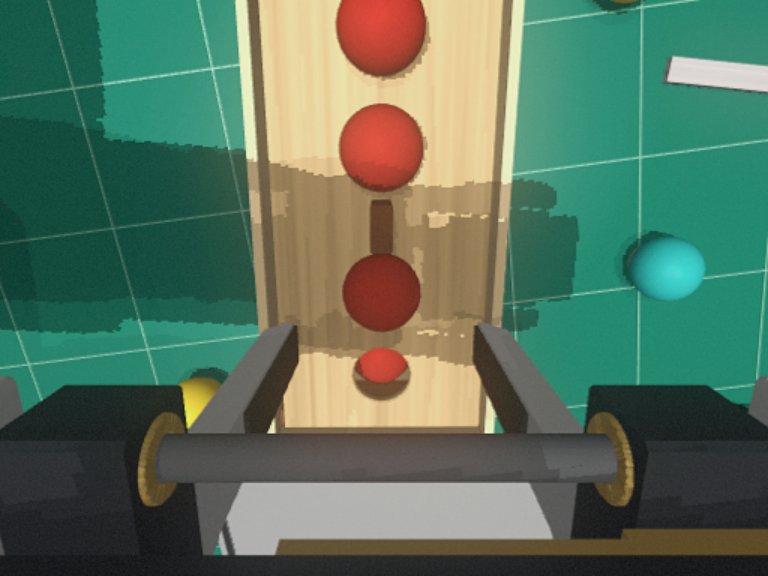

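View pics/scene26.png

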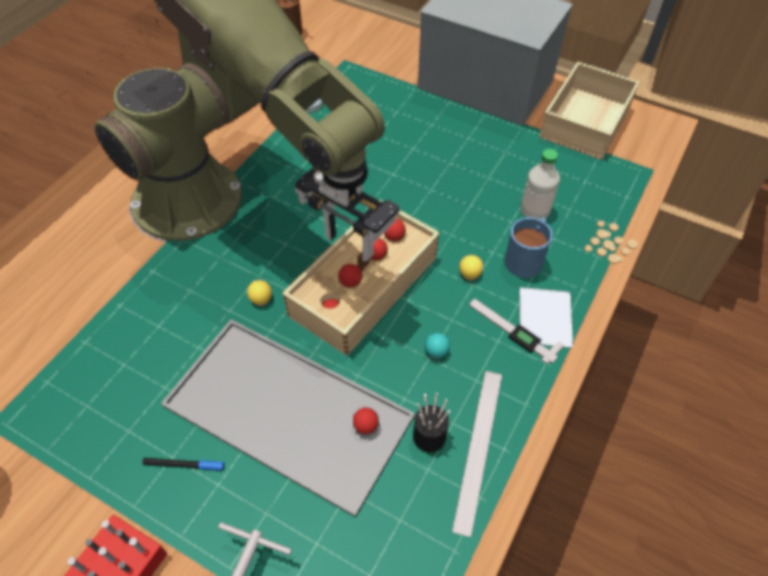

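Four knobs to date are well placed: hole 2's is at (382,292), and hole 1 is empty at (381,372). Last is D at (637.5,-282). I'll turn the jaws to yaw 0.5 so the gripper body stays clear of the swab jar.

```bash
python3 - <<'E'
from h import *
go(638,-282,160,0.5)
E
```

```text
go [-20.52, 19.78, 0.26] [-0.0, 0.0, 0.94]
```

>>> servo_tool(
  series=[
    [-1.5,1.4,-2,0,0,0.06],
    [-4,3.8,-2,0,0,0.16],
    [-6.5,6.3,-2,0,0,0.27],
    [-9,8.7,-2,0,0,0.38],
    [-11.5,11.1,-2,0,0,0.49],
    [-14,13.5,-2,0,0,0.6],
    [-16.5,15.9,-2,0,0,0.71],
    [-18.8,18.2,-2,0,0,0.82],
    [-20.2,19.5,-2,0,0,0.91],
    [-20.5,19.8,-2,0,0,0.94],
  ],
)

```text
clock: 50.18
eef_pos: [638.7, -284.2, 179.7]
eef_rot: [-3.139, 0.002, 0.492]
wrist_force: [0.1, 0.1, -0.0]
finger_gap: 74.0
```

```bash
python3 - <<'E'
from h import *
for i in range(4): c=cam('wrist')
save(c,'w27.png'); print(T()[:3,3])
for x,y,r,a in reds(c,200): print(np.round([x*1.5,y*1.5,r,a],1),ray(c,x,y,28).round(1))
go(638,-282,18,0.5)
E
```

```text
[ 637.9811561  -281.35065941  181.54031701]
[ 72.  372.   12.8 241.5] [ 438.7 -103.6   28. ]
[384.3 263.4  19.3 638. ] [ 637.1 -280.2   28. ]
go [-0.01, 0.09, 16.35] [-0.002, 0.001, 0.001]
```

View pics/w27.png

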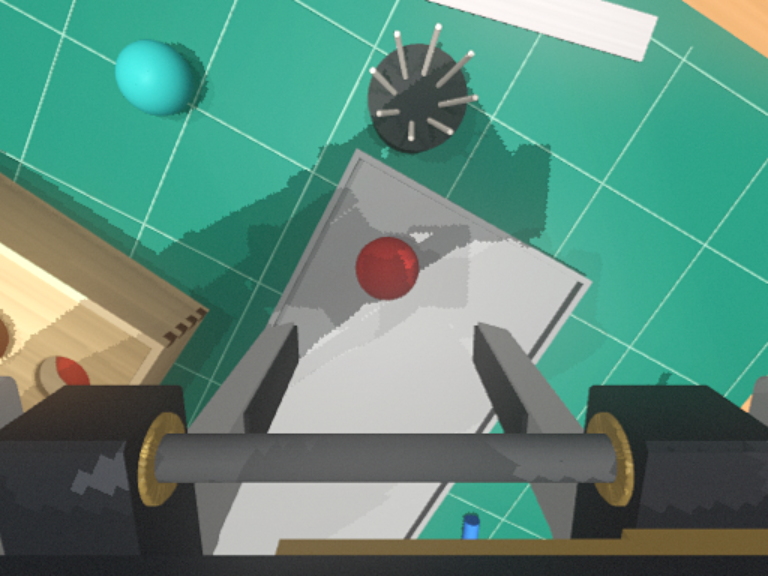

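D is at view px (387,268) between the jaws. The jar at (415,98) lies ahead, clear of both fingers and body.

>>> servo_tool(
  series=[
    [0,0,3,0,0,0],
    [0,0.1,6,0,0,0],
    [0,0.1,9,0,0,0],
    [0,0.1,12,0,0,0],
    [0,0.1,14,0,0,0],
    [0,0.1,15.5,0,0,0],
    [0,0.1,16.3,0,0,0],
    [0,0.1,16.3,0,0,0],
    [0,0.1,16.3,0,0,0],
    [0,0.1,16.3,0,0,0],
  ],
)

```text
clock: 51.22
eef_pos: [639.6, -283.0, 21.7]
eef_rot: [3.14, -0.001, 0.5]
wrist_force: [0.1, -0.3, 0.6]
finger_gap: 74.0
```

>>> servo_tool(
  series=[
    [0,0,0,0,0,0],
    [0,0,0,0,0,0],
    [0,0,0,0,0,0],
    [0,0,0,0,0,0],
    [0,0,0,0,0,0],
    [0,0,0,0,0,0],
    [0,0,0,0,0,0],
    [0,0,0,0,0,0],
    [0,0,0,0,0,0],
    [0,0,0,0,0,0],
  ],
  gripper=4.2,
  grip_force=8,
)

```text
clock: 52.05
eef_pos: [639.0, -282.8, 20.2]
eef_rot: [3.141, -0.0, 0.5]
wrist_force: [-1.4, 0.7, 3.8]
finger_gap: 47.3
```

>>> servo_tool(
  series=[
    [0,0,-1,0,0,0],
    [0,0,-3,0,0,0],
    [0,0,-6,0,0,0],
    [0,0,-9,0,0,0],
    [0,0,-12,0,0,0],
    [0,0,-15,0,0,0],
    [0,0,-18,0,0,0],
    [0,0,-19,0,0,0],
    [0,0,-19,0,0,0],
    [0,0,-19,0,0,0],
  ],
)

```text
clock: 52.88
eef_pos: [638.7, -282.6, 209.0]
eef_rot: [-3.141, 0.001, 0.5]
wrist_force: [0.2, 0.2, -1.1]
finger_gap: 47.2
```

```bash
python3 - <<'E'
from h import *
s=read_state(); print(s['eef_pos'],s['finger_gap'])
go(456,-150,208,1.44)
E
```

```text
[ 638.67607331 -282.62361845  208.95118124] 47.23090435032579
go [-9.68, -20.39, 0.11] [-0.001, 0.0, -0.94]
```

>>> servo_tool(
  series=[
    [-0.8,-1.6,0,0,0,-0.06],
    [-2,-4,0,0,0,-0.16],
    [-3.2,-6.5,0,0,0,-0.27],
    [-4.4,-9,0,0,0,-0.38],
    [-5.6,-11.5,0,0,0,-0.49],
    [-6.8,-14,0,0,0,-0.6],
    [-8,-16.5,0,0,0,-0.71],
    [-9,-18.7,0,0,0,-0.82],
    [-9.6,-20.1,0,0,0,-0.91],
    [-9.7,-20.4,0,0,0,-0.94],
  ],
)

```text
clock: 53.72
eef_pos: [453.7, -148.6, 208.1]
eef_rot: [-3.138, -0.001, 1.446]
wrist_force: [-0.4, -0.8, -0.4]
finger_gap: 47.2
```

```bash
python3 - <<'E'
from h import *
for i in range(4): c=cam('wrist')
save(c,'w28.png'); go(460.8,-115,104,1.44); print(T()[:3,3],read_state()['eef_rot'])
f=lambda x,y,z: ray(c,x/1.5,y/1.5,z).round(1)
E
```

```text
go [3.55, 0.05, 10.48] [-0.002, -0.0, -0.002]
[ 455.78519108 -150.15990669  208.74165712] [-3.13967812e+00 -4.67694926e-04  1.43828009e+00]
```

View pics/w28.png

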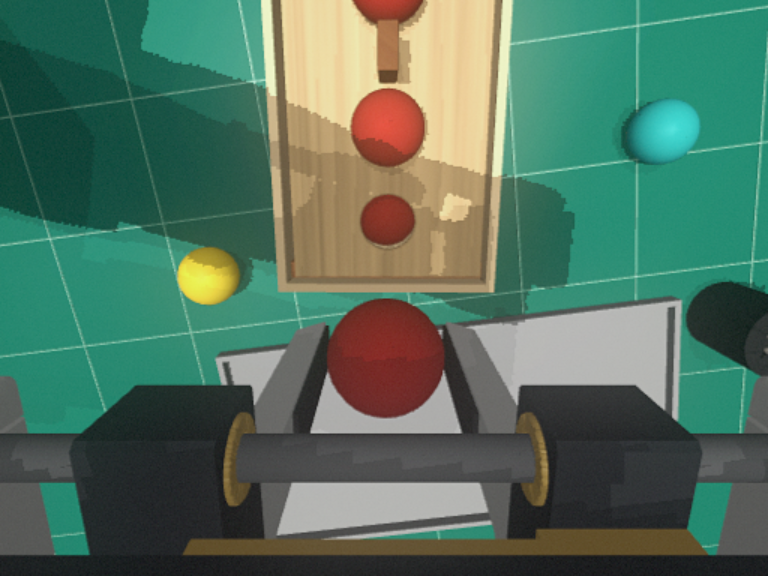

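Hole 1 is at view px (387,221). The ball, at (386,357), sits about 1.7 mm further back in the jaws than the earlier ones, so I shift the placing by that.

>>> servo_tool(
  series=[
    [1.5,0,0,0,0,0],
    [3,0,0.5,0,0,0],
    [3.6,0,2,0,0,0],
    [3.7,0,4,0,0,0],
    [3.7,0,6.5,0,0,0],
    [3.7,0,8.5,0,0,0],
    [3.7,0,10,0,0,0],
    [3.7,0,10.5,0,0,0],
    [3.7,0,10.5,0,0,0],
    [3.7,0,10.5,0,0,0],
  ],
)

```text
clock: 54.75
eef_pos: [461.1, -113.7, 105.1]
eef_rot: [-3.141, -0.0, 1.439]
wrist_force: [0.0, -0.0, -0.3]
finger_gap: 47.4
```

```bash
python3 - <<'E'
from h import *
c=cam('wrist');save(c,'w29.png')
go(460.8,-113.2,75,1.44);print(T()[:3,3])
E
```

```text
go [0.05, -0.06, 3.06] [0.001, 0.0, -0.001]
[ 461.31831304 -113.75991016  105.61865031]
```

View pics/w29.png

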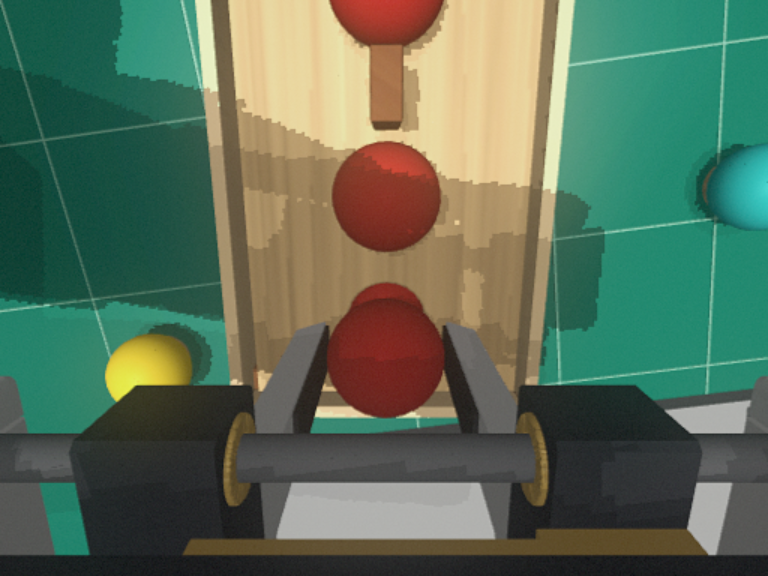

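Aligned. Lowering.

>>> servo_tool(
  series=[
    [0,-0.05,0.3,0,0,0],
    [0,-0.05,0.7,0,0,0],
    [0,-0.05,1.1,0,0,0],
    [0,-0.05,1.5,0,0,0],
    [0,-0.05,1.9,0,0,0],
    [0,-0.05,2.3,0,0,0],
    [0,-0.05,2.6,0,0,0],
    [0,-0.05,2.9,0,0,0],
    [0,-0.05,3,0,0,0],
    [0,-0.05,3,0,0,0],
  ],
)

```text
clock: 55.63
eef_pos: [460.5, -113.5, 74.8]
eef_rot: [3.141, -0.0, 1.44]
wrist_force: [0.1, 0.8, -1.0]
finger_gap: 47.4
```

```bash
python3 - <<'E'
from h import *
s=read_state(); print(s['eef_pos'],s['wrist_force'],s['finger_gap'])
E
```

```text
[ 460.46326736 -113.45244056   74.84399227] [ 0.07489785  0.83588653 -0.97764739] 47.44301934160289
```

>>> servo_tool(
  series=[
    [0,0,0,0,0,0],
    [0,0,0,0,0,0],
    [0,0,0,0,0,0],
    [0,0,0,0,0,0],
    [0,0,0,0,0,0],
    [0,0,0,0,0,0],
    [0,0,-0.5,0,0,0],
    [0,0,-2,0,0,0],
    [0,0,-5,0,0,0],
    [0,0,-9,0,0,0],
  ],
  gripper=7.4,
)

```text
clock: 56.47
eef_pos: [459.1, -113.0, 164.5]
eef_rot: [-3.137, -0.001, 1.44]
wrist_force: [0.9, -0.7, 0.2]
finger_gap: 74.2
```

>>> servo_tool(
  series=[
    [-2,0,-3,0,0,0],
    [-4,0,-5,0,0,0],
    [-6,0,-7,0,0,0],
    [-8,0,-9,0,0,0],
    [-8,0,-10,0,0,0],
    [-8,0,-10,0,0,0],
    [-8,0,-10,0,0,0],
    [-8,0,-10,0,0,0],
    [-8,0,-10,0,0,0],
    [-8,0,-10,0,0,0],
  ],
)

```text
clock: 57.3
eef_pos: [449.8, -192.1, 264.2]
eef_rot: [-3.14, -0.0, 1.441]
wrist_force: [0.2, -0.3, 0.8]
finger_gap: 73.8
```

```bash
python3 - <<'E'
from h import *
for i in range(3): c=cam('wrist')
save(c,'w30.png')
u=np.array([.1306,.9914,0]); C=np.array([474.6,-12.1,82])
print('expected',[(C+k*u).round(0).tolist() for k in(-104,-42,42,104)])
for n in('wrist','scene','side'):
  q=cam(n)
  for x,y,r,a in reds(q,50): print(n,np.round([x,y,r,a],1),ray(q,x,y,82).round(1))
  save(q,n+'30.png')
print(T()[:3,3],read_state()['finger_gap'])
E
```

```text
expected [[461.0, -115.0, 82.0], [469.0, -54.0, 82.0], [480.0, 30.0, 82.0], [488.0, 91.0, 82.0]]
wrist [256.5 104.9  19.2 859. ] [ 458.3 -114.3   82. ]
wrist [ 256.5   45.8   21.8 1301. ] [466.4 -52.1  82. ]
scene [  76.5  375.    33.5 1212.5] [ 441.5 -685.9   82. ]
scene [219.2 197.2   7.5 159.5] [ 460.9 -116.6   82. ]
scene [233.7 182.9   8.  156. ] [470.7 -52.4  82. ]
scene [250.5 165.7   7.2 134.5] [481.2  28.1  82. ]
scene [262.7 152.5   7.3 132.5] [488.   91.9  82. ]
side [261.5 217.5   7.9 151. ] [490.3  89.4  82. ]
side [272.2 203.8   7.5 138. ] [482.6  27.8  82. ]
side [291.  181.   13.9 245.5] [465.9 -83.9  82. ]
side [355.   95.   19.4 490.5] [ 409.1 -615.6   82. ]
[ 449.88230341 -192.6667062   264.84023889] 74.13008010784039
```

View pics/w30.png

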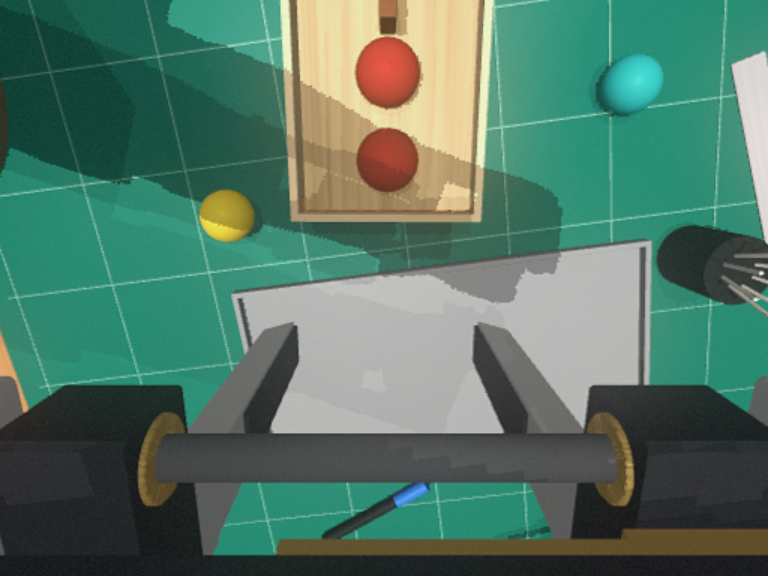

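View pics/side30.png

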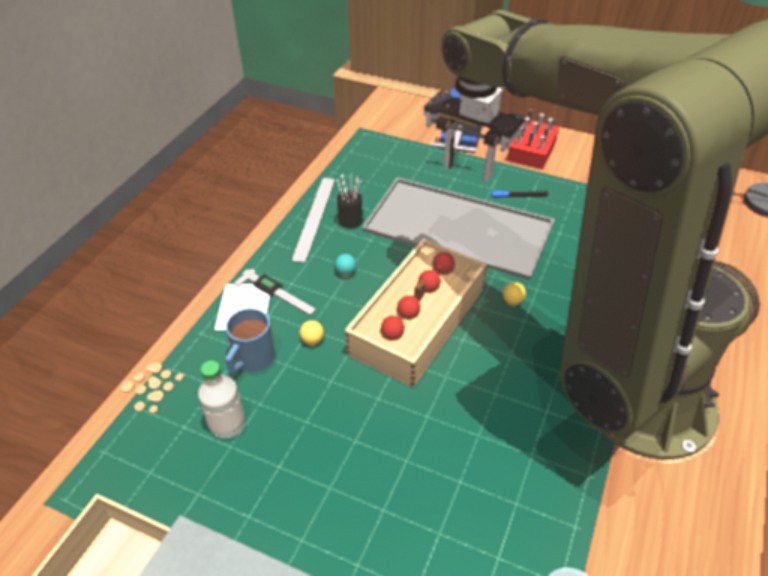

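View pics/scene30.png

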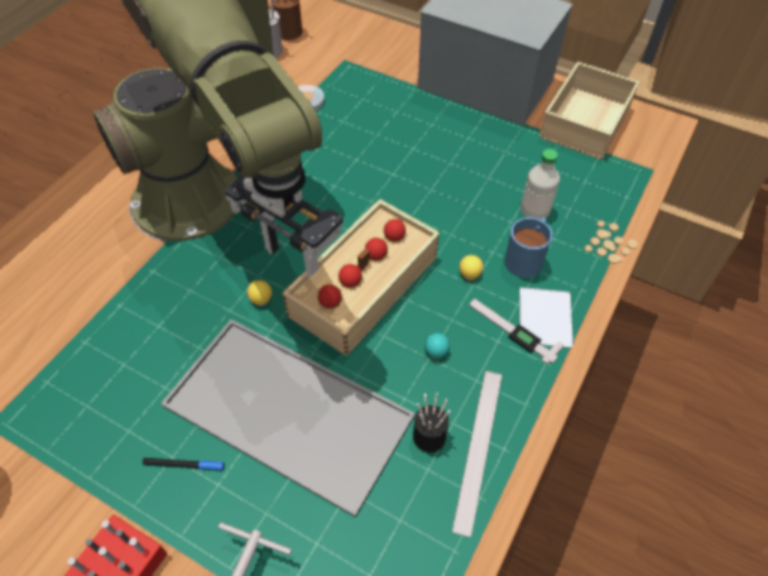

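All four holes of the sheet hold a red knob. At z = 82 mm the scene camera puts all four within about 2.5 mm of their expected places; the side camera agrees on holes 3 and 4 and the wrist camera on holes 1 and 2, both within 3 mm. The tray is empty and the bystanders are in place. The robot is clear, so I hand in.

```bash
python3 -c "
from cell import sign_off
print(sign_off())"
```

```text
the job is handed in; nothing more can be done
None
```

The packing is finished and handed in at about 57 s on the robot's clock; sign-off gives no verdict. Two spare knobs went into the empty inner pockets. The sheet was then lowered by its fin onto both ledges, and the other four spares went into its four holes.

**Last checks:**
- **Knobs in the sheet:** taken at seated height (82 mm), all four lie within about 2.5 mm of their places in the scene camera. The other views agree to within 3 mm where they could separate the balls. In the side camera the knobs in holes 1 and 2 merged into one blob. The wrist camera saw only those two, with a small sideways offset.
- **Sheet:** it looks level and square inside the rim. Its fingers were let go about 0.5 mm above the ledges by the readings.
- **Sheet measurements that disagreed:** the first reading after release used pixels from a picture taken while the arm was still swinging. It gave inconsistent widths (137 and 144.5 mm), so I threw it out. A later one put the centre at about (474, -14) mm, within 3 mm of the box centre.
- **Forces and surroundings:** at most 1.6 N was read at the wrist while lowering a knob. The tray is empty, and the bystanders and yellow and turquoise look-alikes appear unmoved.

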